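# Clamp sample holders with the click knob, step them under the pointer, unload

## Task

Put every sample holder from the grey mat flat into its own bay of the carrier, coloured rib towards the blue knob, and only then turn the knob clockwise until its slip clutch clicks, so that the clamp bar holds them all tight against the far fence. Moving the carrier by its black post, bring the round marks under the tip of the red pointer, pausing a second at each: blue, then yellow, then green (skip a colour that is not there); then bring the carrier fully home against its left and near stops, still clamped. Last, turn the knob back to open the clamp well, lay all the holders flat on the mat again, side by side, leave the empty carrier at home, and leave the other things alone.

Things in the scene. Friction and masses are not known exactly. Their poses are not given: they have to be found in the camera images.
- pointer (a point): the tip of the fixed red pointer pin, 56.5 mm above the worktop. The pin hangs from a black arm (9 mm wide, its underside at 65 mm, top at 72 mm) that runs 53 mm in the stage's +x to an aluminium post 18 mm thick. Pin, arm and post never move. Axes as the stage: x away from the robot, y left, z up
- carrier_ref (a point): a point on the top face (30 mm above the worktop) of the aluminium carrier, a deck 140 x 150 mm (x -88 to 52, y -75 to 75 from here) on crossed slides over a grey base 212 x 345 x 10 mm. Its axes are the stage's: x away from the robot, y left, z up; the stage may stand turned by up to 0.2 rad. Low rounded ribs (4 mm high, 8 wide, along x) at y = -60, -20, 20, 60 mm part three open bays
- mat: flat grey rubber mat with a dark edge, 290 x 150 x 3 mm, fixed on the worktop to the left of the stage; origin under its middle, x along its long side (away from the robot), y left, z up. The holders lie on it at the start
- bay0 (a point): floor of the left bay, where the middle of a holder goes (2 mm short of the fence); axes as the carrier. A bay is 32 mm wide between its ribs. From here the face of the far fence (12 mm high) lies 34 mm in +x, and the face of the open clamp bar (8 mm thick, top 12.5 mm above the deck) 40 mm in -x
- bay1 (a point): the same for the middle bay, 40 mm to the right
- bay2 (a point): the same for the right bay, 40 mm further right
- post (a point): top centre of the carrier's black upright post (16 mm thick, 36 mm high), by which the carrier is drawn along; free all round
- knob_grip (a point): top centre of the blue click knob: a grip bar 40 x 12 mm, 18 mm high, above a disc of 36 mm diameter. This point is 64 mm above the worktop, the disc's top 18 mm below it. The bar's long side is this point's x axis, and a white line on top shows its +x end; the point turns with the knob and travels with the carrier
- saddle (a joint): carrier's place on the left-right slide, m: 0 = home against the left stop, grows as the carrier goes right, to 0.165. Moves with about 1.5 N, stays where left. It starts at 0.006 to 0.025
- carrier (a joint): carrier's place on the near-far slide, m: 0 = home against the near stop (towards the robot), grows as it goes away from the robot, to 0.045. Moves with about 1.5 N, stays where left. It starts at 0.005 to 0.03
- spindle (a joint): turn of the clamp spindle (steel collar with a red notch under the knob), rad: 0 = clamp open, grows as it is turned clockwise seen from above; 4.5 mm of bar travel per rad; end stop at 2.95. Turns with 0.035 N m either way
- clutch (a joint): how far the knob has slipped on its spindle, rad: 0 at the start; while the clamp is loose the knob carries the spindle along and this stays near 0 (up to 0.1); once the bar presses on the holders the clutch slips at about 0.1 N m, and this grows, one click each 0.52 rad. Past 0.4 the first click is made; more do no harm
- clamp (a joint): travel of the clamp bar towards the fence, m: 0 = open; 0.010 when it holds holders against the fence
- holder_blue: sample holder: white plate 64 x 28 x 8 mm (x, y, z) with a blue grip rib on top, 30 x 10 mm and 12 mm high (top at 20 mm, middle 15 mm from the origin in -x, long side along x; grip it across y); origin under the plate's middle, z up, x along the plate from the rib's end (-x) to the mark's end (+x). It may be absent; 30 g
- mark_blue (a point): centre of the blue holder's round blue mark (10 mm across, black centre) on the plate's top, 10 mm from its origin in its +x
- holder_yellow: sample holder: white plate 64 x 28 x 8 mm (x, y, z) with a yellow grip rib on top, 30 x 10 mm and 12 mm high (top at 20 mm, middle 15 mm from the origin in -x, long side along x; grip it across y); origin under the plate's middle, z up, x along the plate from the rib's end (-x) to the mark's end (+x). It may be absent; 30 g
- mark_yellow (a point): centre of the yellow holder's round yellow mark (10 mm across, black centre) on the plate's top, 18 mm from its origin in its +x
- holder_green: sample holder: white plate 64 x 28 x 8 mm (x, y, z) with a green grip rib on top, 30 x 10 mm and 12 mm high (top at 20 mm, middle 15 mm from the origin in -x, long side along x; grip it across y); origin under the plate's middle, z up, x along the plate from the rib's end (-x) to the mark's end (+x). It may be absent; 30 g
- mark_green (a point): centre of the green holder's round green mark (10 mm across, black centre) on the plate's top, 26 mm from its origin in its +x
- tape_roll: white tape roll, 33 x 33 x 60 mm, standing, origin under it; bystander
- needle_pack: flat red and white packet, 30 x 86 x 9 mm, origin under it; bystander
- bottle_brown: brown bottle with black cap, 60 x 60 x 142 mm, origin under it; bystander
There are look-alikes about, which are no part of the job. What is shaped like the holder_blue but pink or purple is not meant.

How it is judged:
By the outcome, as a careful person would: the job done as asked, in the order asked, and still so for the second after the job is handed in, with the robot touching nothing.
Of holder_blue, holder_yellow, holder_green only 2 to 3 are there at a start; the rules pass over those that are not, and their reading is None.
At some moment in a run one of holder_blue, holder_yellow, holder_green may be knocked a few centimetres aside while the robot is not near it.
Once in a run the grip may slacken for a moment while it holds something.
It also fails if it takes over 210 s, if anything falls off the work surface, if the arm or the gripper's body presses on something with over 40 N, if the wrist force passes 120 N, or if a joint passes its speed limit or range.

## Robot

A 6-joint arm with a two-finger parallel gripper is mounted at the origin on a cart in front of the work surface, level with it; the furniture and walls round the work are solid. World frame = base frame: x ahead of the robot, y to its left, z up, the work surface at z = 0. Lengths are in m, angles in degrees, forces in N, time in s.
With the tool pointing down it reaches from about 0.35 to 1 m from the base axis. Payload 7.1 kg.
Tool frame: the origin (TCP) lies on the centre line of the jaws, within the pads' length; the fingertips stand ahead of it and the grasp point (between the pads) lies 5 mm behind it (ctrl.tips_ahead is the z of the fingertips in the tool frame, in m); z points along the fingers, y is the direction in which the jaws open and shut (so a half turn about z gives the same grasp; the last joint's range is limited). The gripper opens to 85 mm and grips with 20 to 120 N. Pads are 22 mm wide; open, the fingers measure 114 mm over their backs; the gripper's body (76 mm by 85 mm) begins 54 mm behind the grasp point. The pads swing forward as they close: fully open they stand 13 mm farther back than shut.
Start: joints at [66.349, 24.242, 93.386, -0, 62.372, -1.089], TCP at [0.24, 0.577, 0.218] pointing down, gripper open.
Joint ranges: [-172.04, 172.04], [-51.8, 120.97], [4.93, 147.93], [-75.15, 255.16], [6.16, 154.13], [-145.62, 145.62]. Speed limits (degrees/s): [136.94, 136.94, 172.46, 180, 180, 180].

## Interface

Orientations are given as a 3x3 rotation matrix whose columns are the frame's x, y, z axes.
In Python, from station import get_obs, cams, ticket, ctrl gives the robot as it stands. The module is installed in compiled form; this text tells all that it offers.
- The arm moves only by the tool jog_arm, never from a script. Its argument "plan" is a list of rows, each a list of 5 numbers: the gripper's target within -1 to 1 (fully open at 1, half-way at 0, shut at -1), then the shift along the tool's x, y, z scaled (see below), then the turn about the tool's z scaled (see below). A call has exactly 5 rows; each row shifts and turns the commanded pose from where the row before left it, along the tool's axes as they then stand; what a row does not reach is not made up. The controller multiplies each number of a shift by 40 mm and each number of a turn by pi rad. A row lasts 1/10 s, in which the tool goes at most 50 mm and 8.59 degrees, less where a joint would pass 70% of its speed; a pose out of reach is approached as far as the arm can. A call with a number of a shift or a turn outside -1 to 1 is refused whole. A call with a gripper value outside its range is refused whole. The fingers move at their own pace and stop on an object; "grip_force" is the grip in N (left out, the last holds). Time passes only in rows, so rows that do not move let the fingers close, or fill a call up. It gives the time, the measured TCP pose, the force and the opening at its end, in the units of the state.
- get_obs(): the state, without advancing time (a new reading comes with each control period).
- cams.snapshot(name): name is "scene" or "top" or "wrist"; returns a dict with "color" (384x512x3 uint8, red, green, blue), "z_map" (384x512 float32, m along the optical axis (not along the pixel's ray), 0 where there is no reading), "fx", "fy", "cx", "cy" (pixels), "xyz" and "attitude" of the camera in the world; the wrist camera has in their place "mount" (4x4, takes a point from camera to tool coordinates, whose origin is the TCP and whose axes are the flange's). Camera axes: x right, y down, z forward; pixel columns grow to the right and rows downward; lengths in m; the calibration is good to about 2 mm. A picture is of the moment at which its call begins: read the wrist's pose just before it.
- ticket.finish_job(): hands the job in, once; it reports no verdict.
The state is a dict: "time_s": time; "qpos": joint angles; "joint_velocities": joint speeds; "joint_torque": joint torques, N m; "tcp_pos": TCP position; "tool_rot": TCP orientation; "force": force on the tool from outside, world axes, zero at the start; "ft_torque": the same for the moment, N m; "gripper_width": finger opening in m.
Only numpy, scipy, OpenCV 4.12 (cv2) and the standard library are available. Lean on these libraries where they do the work, as an engineer would, in place of code of your own. Each camera call takes 0.05 s, during which the arm holds its last target.

## Working session

There is one attempt and no reset: what is moved stays moved. The work goes in short steps, Python scripts to look and compute and a tool call to move; the robot and the scene stay as the last step left them, time stands still between calls to the robot, and variables do not carry over. Pictures are saved under pics/ and viewed, and the job is handed in when it is done.

Besides the shell and the picture viewer there is one more tool, called after "Request:" as name(argument=value, ...), one argument or row to a line, values as JSON. jog_arm: Moves the arm, as the interface text tells. Its arguments: {"type":"object","properties":{"plan":{"type":"array","items":{"type":"array","items":{"type":"number","minimum":-1,"maximum":1}}},"grip_force":{"type":"number"}},"required":["plan"]}

```bash
mkdir -p pics; ls; cat > h.py <<'E'
import numpy as np, cv2
from station import get_obs, cams, ticket, ctrl
def snap(n):
    o=get_obs(); s=cams.snapshot(n)
    if n=='wrist':
        T=np.eye(4);T[:3,:3]=o['tool_rot'];T[:3,3]=o['tcp_pos'];M=T@np.array(s['mount']); s['R']=M[:3,:3]; s['t']=M[:3,3]
    else:
        s['R']=np.array(s['attitude']);s['t']=np.array(s['xyz'])
    return s
def ray(s,u,v,z):
    d=s['R']@np.array([(u-s['cx'])/s['fx'],(v-s['cy'])/s['fy'],1.]); k=(z-s['t'][2])/d[2]; return s['t']+k*d
def dep(s,u,v):
    z=s['z_map'][int(round(v)),int(round(u))]; return s['t']+s['R']@(z*np.array([(u-s['cx'])/s['fx'],(v-s['cy'])/s['fy'],1.]))
def proj(s,p):
    c=s['R'].T@(np.array(p)-s['t']); return np.array([s['fx']*c[0]/c[2]+s['cx'],s['fy']*c[1]/c[2]+s['cy']])
def save(s,n,crop=None,k=1):
    im=s['color'][...,::-1]
    if crop: a,b,c,d=crop; im=im[b:d,a:c]
    im=cv2.resize(im,None,fx=k,fy=k,interpolation=cv2.INTER_CUBIC); cv2.imwrite('pics/%s.png'%n,im)
E
python3 - <<'E'
from h import *
o=get_obs(); print(o['time_s'],o['tcp_pos'],o['tool_rot'],o['gripper_width'],ctrl.tips_ahead)
for n in ['top','scene','wrist']:
    s=snap(n); save(s,n+'0',k=1.5); print(n,s['fx'],s['t'],s['R'])
E
```

```text
pics
0.0 [0.23954175 0.57666282 0.21704875] [[-9.23474553e-01  3.83659200e-01 -6.07222337e-04]
 [ 3.83659679e-01  9.23473505e-01 -1.39153682e-03]
 [ 2.68778355e-05 -1.51801557e-03 -9.99998847e-01]] 0.08522496915876748 0.014
top 414.4393348698188 [ 0.4201804  -0.03265979  1.39835513] [[-0.02632982 -0.99370571  0.10888386]
 [-0.99964232  0.0256621  -0.00752931]
 [ 0.00468773 -0.10904316 -0.99402596]]
scene 365.60687410345275 [-0.01052612  0.60756606  0.53261755] [[-0.74118914 -0.3334801   0.58260594]
 [-0.67127964  0.36208499 -0.64674424]
 [ 0.00472346 -0.87045131 -0.49223186]]
wrist 313.7656217888722 [0.17451453 0.60395947 0.37331847] [[ 0.38425193  0.88737301  0.25479322]
 [ 0.92322436 -0.36852297 -0.10884671]
 [-0.00269048  0.27705587 -0.96085004]]
```

```bash
python3 - <<'E'
from h import *
s=snap('top'); save(s,'topA',(120,150,340,270),3.5)
hsv=cv2.cvtColor(s['color'],cv2.COLOR_RGB2HSV)
for n,lo,hi in [('blue',(105,120,60),(125,255,255)),('yellow',(20,120,90),(35,255,255)),('green',(45,100,50),(85,255,255)),('red',(0,150,60),(8,255,255))]:
    m=cv2.inRange(hsv,lo,hi); k,l,st,c=cv2.connectedComponentsWithStats(m)
    for i in range(1,k):
        if st[i,4]>4 : print(n,st[i],c[i].round(1),ray(s,*c[i],0.02).round(4))
# plates
for u,v in [(226,283),(232,324),(242,358),(376,319),(341,321),(411,243)]:
    print(u,v,dep(s,u/1.5,v/1.5).round(4))
E
```

```text
blue [246 208  10  11  79] [250.8 212.9] [ 0.498  -0.0307  0.02  ]
blue [161 239   3   8  14] [162.  242.5] [0.4081 0.2644 0.02  ]
yellow [149 189   2   8  14] [149.4 192.1] [0.5764 0.306  0.02  ]
green [154 217   3   7  13] [155.1 219.8] [0.4835 0.2872 0.02  ]
red [ 61 216  18  13 123] [ 69.9 222.2] [0.4827 0.5688 0.02  ]
226 283 [0.5886 0.3034 0.0135]
232 324 [0.4957 0.2869 0.0268]
242 358 [0.4207 0.2657 0.0237]
376 319 [ 0.4964 -0.0304  0.0632]
341 321 [0.494  0.0447 0.064 ]
411 243 [ 0.6584 -0.1104  0.0717]
```

```bash
cat >> h.py <<'E'
def yaw(o=None):
    o=o or get_obs(); R=o['tool_rot']; return np.degrees(np.arctan2(R[1,0],R[0,0]))
def plan(p,yw=None,n=5,grip=1,obs=None):
    o=obs or get_obs(); p0=np.array(o['tcp_pos']); y0=yaw(o); yw=y0 if yw is None else yw
    dy=(yw-y0+180)%360-180; d=(np.array(p)-p0)
    print('from',p0.round(4),'yaw',round(y0,2),'d',d.round(4),'dyaw',round(dy,2),'w',round(o['gripper_width'],4),'F',np.array(o['force']).round(1),'t',o['time_s'],'need rows',max(np.ceil(abs(dy)/8.5),np.ceil(np.linalg.norm(d)/.045)))
    y=y0
    for k in range(n):
        c,s_=np.cos(np.radians(y)),np.sin(np.radians(y)); X=np.array([c,s_,0]);Y=np.array([s_,-c,0])
        w=d/n; print('[%g,%.3f,%.3f,%.3f,%.4f],'%(grip,w@X/.04,w@Y/.04,-w[2]/.04,-dy/n/180),end='\n' if k%5==4 else '')
        y+=dy/n
    print()
E
python3 - <<'E'
from h import *
plan([0.46,0.27,0.25],195,10)
E
```

```text
from [0.2397 0.5769 0.2173] yaw 157.44 d [ 0.2203 -0.3069  0.0327] dyaw 37.56 w 0.0859 F [ 0.1 -0.4 -0.1] t 0.2 need rows 9.0
[1,-0.803,-0.497,-0.082,-0.0209],[1,-0.769,-0.549,-0.082,-0.0209],[1,-0.731,-0.598,-0.082,-0.0209],[1,-0.690,-0.644,-0.082,-0.0209],[1,-0.647,-0.688,-0.082,-0.0209],
[1,-0.600,-0.729,-0.082,-0.0209],[1,-0.551,-0.767,-0.082,-0.0209],[1,-0.500,-0.801,-0.082,-0.0209],[1,-0.446,-0.832,-0.082,-0.0209],[1,-0.391,-0.860,-0.082,-0.0209],
```

Request:
jog_arm(
  plan=[
    [1,-0.8,-0.5,-0.08,-0.021],
    [1,-0.77,-0.55,-0.08,-0.021],
    [1,-0.73,-0.6,-0.08,-0.021],
    [1,-0.69,-0.64,-0.08,-0.021],
    [1,-0.65,-0.69,-0.08,-0.021],
  ],
)

```text
time_s: 0.7
tcp_pos: [0.3506, 0.4224, 0.2339]
tool_rot: [[-0.998, 0.061, -0.0], [0.061, 0.998, -0.0], [0.0, -0.0, -1.0]]
force: [0.7, 0.5, -0.4]
gripper_width: 0.0856
```

Request:
jog_arm(
  plan=[
    [1,-0.6,-0.73,-0.08,-0.021],
    [1,-0.55,-0.77,-0.08,-0.021],
    [1,-0.5,-0.8,-0.08,-0.021],
    [1,-0.45,-0.83,-0.08,-0.021],
    [1,-0.39,-0.86,-0.08,-0.021],
  ],
)

```text
time_s: 1.2
tcp_pos: [0.4613, 0.2692, 0.2499]
tool_rot: [[-0.964, -0.265, -0.0], [-0.265, 0.964, -0.0], [0.0, -0.0, -1.0]]
force: [0.4, -0.1, 0.3]
gripper_width: 0.0853
```

```bash
python3 - <<'E'
from h import *
o=get_obs(); print(o['time_s'],o['tcp_pos'],yaw(o),o['qpos'])
s=snap('wrist'); save(s,'w1',k=1.5)
E
```

```text
1.2 [0.46134135 0.26918188 0.24993992] -164.60614906435674 [ 2.89862728e+01  1.44157696e+01  1.03183891e+02 -6.18476934e-04
  6.24015108e+01 -7.64072916e+01]
```

```bash
cat >> h.py <<'E'
COL={'blue':((105,120,50),(125,255,255)),'yellow':((20,130,70),(35,255,255)),'green':((45,100,35),(85,255,255))}
MO={'blue':.010,'yellow':.018,'green':.026}
def holders(s,zb=0.003,cols=('blue','yellow','green'),area=None):
    """plane-rectified rib/mark centroids -> origin, yaw"""
    hsv=cv2.cvtColor(s['color'],cv2.COLOR_RGB2HSV); out={}
    for n in cols:
        m=cv2.inRange(hsv,*COL[n])
        if area is not None: m&=area
        k,l,st,c=cv2.connectedComponentsWithStats(m)
        it=sorted([(st[i,4],i) for i in range(1,k) if st[i,4]>8],reverse=True)[:3]
        out[n]=[(a,c[i].round(1).tolist()) for a,i in it]
    return out
def rectify(s,z,x0,x1,y0,y1,res=0.0005):
    """bird's-eye image of plane z; row grows with -x? : px=(y1-y)/res, py=(x1-x)/res"""
    W=int((y1-y0)/res);H=int((x1-x0)/res)
    w=np.array([[x1,y1,z],[x1,y0,z],[x0,y0,z],[x0,y1,z]]); src=np.array([proj(s,p) for p in w],np.float32)
    dst=np.array([[0,0],[W,0],[W,H],[0,H]],np.float32)
    return cv2.warpPerspective(s['color'],cv2.getPerspectiveTransform(src,dst),(W,H),flags=cv2.INTER_LINEAR)
E
python3 - <<'E'
from h import *
s=snap('wrist'); print(holders(s))
r=rectify(s,.011,.30,.70,.15,.42,.0006); cv2.imwrite('pics/r1.png',r[...,::-1])
hsv=cv2.cvtColor(s['color'],cv2.COLOR_RGB2HSV)
m=cv2.inRange(s['color'],(120,120,120),(255,255,255))
k,l,st,c=cv2.connectedComponentsWithStats(m)
for i in range(1,k):
    if 300<st[i,4]<4000 and 220<c[i][0]<330: print(st[i],c[i])
for u,v in [(330,107),(504,143),(431,440),(284,416)]: print(ray(s,u/1.5,v/1.5,.003).round(4))
for n,(mk,rb) in {'blue':((398,208),(397,178)),'green':((402,315),(399,272)),'yellow':((380,401),(392,374))}.items():
    print(n,ray(s,mk[0]/1.5,mk[1]/1.5,.011).round(4),ray(s,rb[0]/1.5,rb[1]/1.5,.023).round(4))
E
```

```text
{'blue': [(np.int32(367), [5.9, 124.8]), (np.int32(193), [268.4, 116.1]), (np.int32(42), [268.6, 136.4])], 'yellow': [(np.int32(152), [264.3, 246.9]), (np.int32(25), [256.2, 265.0])], 'green': [(np.int32(159), [269.4, 179.1]), (np.int32(29), [270.5, 208.3])]}
[257 102  24  52 845] [268.15739645 130.35976331]
[258 166  23  47 693] [269.18614719 190.43722944]
[244 232  33  44 576] [259.18576389 255.06944444]
[0.3745 0.194  0.003 ]
[0.3633 0.3378 0.003 ]
[0.6464 0.3621 0.003 ]
[0.6592 0.217  0.003 ]
blue [0.4364 0.2683 0.011 ] [0.4127 0.2604 0.023 ]
green [0.5263 0.2976 0.011 ] [0.4863 0.2831 0.023 ]
yellow [0.6141 0.3013 0.011 ] [0.5785 0.3029 0.023 ]
```

```bash
cat >> h.py <<'E'
def mathold(s,x0=.30,x1=.70,y0=.15,y1=.45,z=.011,res=.0005):
    r=rectify(s,z,x0,x1,y0,y1,res); hsv=cv2.cvtColor(r,cv2.COLOR_RGB2HSV); out={}
    for n in COL:
        m=cv2.inRange(hsv,*COL[n]); k,l,st,c=cv2.connectedComponentsWithStats(m)
        it=sorted([(st[i,4],i) for i in range(1,k) if st[i,4]>40],reverse=True)[:2]
        if not it: out[n]=None; continue
        # white plate: light, unsaturated + colour blobs, contour holding the rib
        rb=c[it[0][1]]
        w=cv2.inRange(hsv,(0,0,115),(180,60,255))|m
        w=cv2.morphologyEx(w,cv2.MORPH_CLOSE,np.ones((5,5)))
        w=cv2.morphologyEx(w,cv2.MORPH_OPEN,np.ones((5,5)))
        cs,_=cv2.findContours(w,cv2.RETR_EXTERNAL,cv2.CHAIN_APPROX_NONE)
        for q in cs:
            if cv2.pointPolygonTest(q,tuple(map(float,rb)),False)>=0:
                (cx,cy),(a,b),_=cv2.minAreaRect(q); box=cv2.boxPoints(cv2.minAreaRect(q))
                e=[box[1]-box[0],box[2]-box[1]]; e=max(e,key=np.linalg.norm); e=e/np.linalg.norm(e)
                d=np.array([cx,cy])-rb
                if e@d<0: e=-e
                wx=x1-cy*res; wy=y1-cx*res
                out[n]=dict(o=(round(wx,4),round(wy,4)),yaw=round(float(np.degrees(np.arctan2(-e[0],-e[1]))),1),size=(round(max(a,b)*res*1e3,1),round(min(a,b)*res*1e3,1)),nblob=len(it))
                if len(it)>1:
                    mk=c[it[1][1]]; out[n]['mark']=(round(x1-mk[1]*res,4),round(y1-mk[0]*res,4))
                    h=np.array(out[n]['mark']); t=np.radians(out[n]['yaw']); out[n]['o_from_mark']=(h-MO[n]*np.array([np.cos(t),np.sin(t)])).round(4)
    return out
E
python3 - <<'E'
from h import *
s=snap('wrist')
for k,v in mathold(s).items(): print(k,v)
plan([0.47,-0.03,0.26],180,10)
E
```

```text
blue {'o': (0.5005, 0.3003), 'yaw': 0.0, 'size': (399.0, 299.5), 'nblob': 2, 'mark': (np.float64(0.4331), np.float64(0.2715)), 'o_from_mark': array([0.4231, 0.2715])}
yellow {'o': (0.5005, 0.3003), 'yaw': -180.0, 'size': (399.0, 299.5), 'nblob': 2, 'mark': (np.float64(0.6099), np.float64(0.3041)), 'o_from_mark': array([0.6279, 0.3041])}
green {'o': (0.5005, 0.3003), 'yaw': 0.0, 'size': (399.0, 299.5), 'nblob': 2, 'mark': (np.float64(0.523), np.float64(0.3002)), 'o_from_mark': array([0.497 , 0.3002])}
from [0.4618 0.269  0.25  ] yaw -164.96 d [ 0.0082 -0.299   0.01  ] dyaw -15.04 w 0.0853 F [-0.   0.3  0.9] t 1.35 need rows 7.0
[1,0.174,-0.727,-0.025,0.0084],[1,0.155,-0.732,-0.025,0.0084],[1,0.136,-0.735,-0.025,0.0084],[1,0.116,-0.739,-0.025,0.0084],[1,0.097,-0.742,-0.025,0.0084],
[1,0.077,-0.744,-0.025,0.0084],[1,0.058,-0.746,-0.025,0.0084],[1,0.038,-0.747,-0.025,0.0084],[1,0.019,-0.748,-0.025,0.0084],[1,-0.001,-0.748,-0.025,0.0084],
```

```bash
sed -i 's/cv2.RETR_EXTERNAL/cv2.RETR_LIST/; s/        for q in cs:/        for q in [q for q in cs if 4500<cv2.contourArea(q)<10500]:/' h.py
python3 - <<'E'
from h import *
s=snap('wrist')
for k,v in mathold(s).items(): print(k,v)
E
```

```text
blue {'o': (0.4237, 0.2683), 'yaw': 17.0, 'size': (64.3, 28.5), 'nblob': 2, 'mark': (np.float64(0.4331), np.float64(0.2714)), 'o_from_mark': array([0.4235, 0.2685])}
yellow {'o': (0.5914, 0.3049), 'yaw': -4.0, 'size': (63.9, 28.2), 'nblob': 2, 'mark': (np.float64(0.6098), np.float64(0.304)), 'o_from_mark': array([0.5918, 0.3053])}
green {'o': (0.4981, 0.2914), 'yaw': 18.6, 'size': (64.0, 28.6), 'nblob': 2, 'mark': (np.float64(0.523), np.float64(0.3001)), 'o_from_mark': array([0.4984, 0.2918])}
```

Request:
jog_arm(
  plan=[
    [1,0.17,-0.73,-0.025,0.0084],
    [1,0.155,-0.73,-0.025,0.0084],
    [1,0.135,-0.735,-0.025,0.0084],
    [1,0.115,-0.74,-0.025,0.0084],
    [1,0.1,-0.74,-0.025,0.0084],
  ],
)

```text
time_s: 1.9
tcp_pos: [0.4647, 0.1212, 0.2547]
tool_rot: [[-0.991, -0.134, -0.0], [-0.134, 0.991, 0.0], [0.0, 0.0, -1.0]]
force: [0.5, -0.0, 0.4]
gripper_width: 0.0857
```

Request:
jog_arm(
  plan=[
    [1,0.08,-0.745,-0.025,0.0084],
    [1,0.06,-0.745,-0.025,0.0084],
    [1,0.04,-0.745,-0.025,0.0084],
    [1,0.02,-0.75,-0.025,0.0084],
    [1,0,-0.75,-0.025,0.0084],
  ],
)

```text
time_s: 2.4
tcp_pos: [0.4693, -0.0284, 0.2597]
tool_rot: [[-1.0, -0.002, -0.0], [-0.002, 1.0, 0.0], [0.0, 0.0, -1.0]]
force: [0.2, -0.3, -0.4]
gripper_width: 0.0858
```

```bash
python3 - <<'E'
from h import *
o=get_obs(); print(o['time_s'],o['tcp_pos'],yaw(o),o['qpos'].round(1))
s=snap('wrist'); save(s,'w2',k=1.5); np.savez('w2.npz',**{k:s[k] for k in ('color','R','t','fx','fy','cx','cy','z_map')})
E
```

```text
2.4 [ 0.46926347 -0.02841168  0.25971231] -179.8788512997027 [ -4.9   8.  110.    0.   62.1 -95.1]
```

```bash
python3 - <<'E'
from h import *
s=dict(np.load('w2.npz'))
r=rectify(s,.030,.44,.64,-.10,.09,.00025); cv2.imwrite('pics/r2.png',r[...,::-1])
r=rectify(s,.034,.44,.64,-.10,.09,.00025); g=cv2.cvtColor(r,cv2.COLOR_RGB2GRAY)
m=cv2.inRange(g,0,45); k,l,st,c=cv2.connectedComponentsWithStats(m)
for i in range(1,k):
    if st[i,4]>800:
        q=np.argwhere(l==i)[:,::-1].astype(np.float32); (cx,cy),wh,a=cv2.minAreaRect(q); vx,vy,_,_=cv2.fitLine(q,cv2.DIST_L2,0,.01,.01).ravel()
        print('dark z34',st[i],'ctr',round(.64-cy*.00025,4),round(.09-cx*.00025,4),np.array(wh)*.25,'dir',round(float(np.degrees(np.arctan2(-vx,-vy))),2))
r=rectify(s,.064,.44,.60,-.10,.09,.00025); cv2.imwrite('pics/r3.png',r[...,::-1])
E
```

```text
dark z34 [  237   113   432   271 22208] ctr 0.578 -0.0234 [ 66.99467468 107.7598114 ] dir -91.7
dark z34 [ 147  116   60  267 6649] ctr 0.5782 0.0494 [13.63540268 67.16973114] dir -1.58
dark z34 [ 147  434  500   26 7001] ctr 0.5284 -0.0091 [  5.28150511 124.75846863] dir -89.51
dark z34 [ 451  488   72  149 3185] ctr 0.4979 -0.0262 [37.05392456 16.86671829] dir -167.6
dark z34 [ 129  515   85   93 5456] ctr 0.4996 0.0472 [25.61094856 15.86612415] dir -143.46
dark z34 [  40  676   44   40 1238] ctr 0.4663 0.0748 [10.07627106  8.83883476] dir -119.33
```

```bash
python3 - <<'E'
from h import *
print([a for a in dir(ctrl) if a[0]!='_'])
plan([0.4094,0.2639,0.10],197,10,-.25)
E
```

```text
['Unreachable', 'tips_ahead']
from [ 0.4696 -0.0315  0.2599] yaw -180.0 d [-0.0602  0.2954 -0.1599] dyaw 17.0 w 0.0855 F [ 0.4 -2.1  0.2] t 2.45 need rows 8.0
[-0.25,0.150,0.739,0.400,-0.0094],[-0.25,0.128,0.743,0.400,-0.0094],[-0.25,0.106,0.746,0.400,-0.0094],[-0.25,0.084,0.749,0.400,-0.0094],[-0.25,0.062,0.751,0.400,-0.0094],
[-0.25,0.040,0.753,0.400,-0.0094],[-0.25,0.017,0.753,0.400,-0.0094],[-0.25,-0.005,0.754,0.400,-0.0094],[-0.25,-0.027,0.753,0.400,-0.0094],[-0.25,-0.050,0.752,0.400,-0.0094],
```

Request:
jog_arm(
  plan=[
    [-0.25,0.15,0.74,0.4,-0.0094],
    [-0.25,0.13,0.743,0.4,-0.0094],
    [-0.25,0.106,0.746,0.4,-0.0094],
    [-0.25,0.084,0.749,0.4,-0.0094],
    [-0.25,0.062,0.751,0.4,-0.0094],
  ],
)

```text
time_s: 2.95
tcp_pos: [0.4383, 0.1214, 0.1792]
tool_rot: [[-0.989, -0.151, -0.0], [-0.151, 0.989, 0.0], [0.0, 0.0, -1.0]]
force: [1.1, -0.5, -0.1]
gripper_width: 0.0318
```

Request:
jog_arm(
  plan=[
    [-0.25,0.04,0.753,0.4,-0.0094],
    [-0.25,0.017,0.753,0.4,-0.0094],
    [-0.25,-0.005,0.754,0.4,-0.0094],
    [-0.25,-0.027,0.753,0.4,-0.0094],
    [-0.25,-0.05,0.752,0.4,-0.0094],
  ],
)

```text
time_s: 3.45
tcp_pos: [0.4077, 0.2691, 0.0991]
tool_rot: [[-0.955, -0.295, -0.0], [-0.295, 0.955, 0.0], [0.0, 0.0, -1.0]]
force: [1.4, -0.4, -0.2]
gripper_width: 0.0321
```

Request:
jog_arm(
  plan=[
    [-0.25,0,0,0,0],
    [-0.25,0,0,0,0],
    [-0.25,0,0,0,0],
    [-0.25,0,0,0,0],
    [-0.25,0,0,0,0],
  ],
)

```text
time_s: 3.95
tcp_pos: [0.4093, 0.2664, 0.1003]
tool_rot: [[-0.956, -0.292, 0.001], [-0.292, 0.956, 0.0], [-0.001, 0.0, -1.0]]
force: [-0.1, 0.0, 0.5]
gripper_width: 0.0318
```

```bash
python3 - <<'E'
from h import *
print(ctrl.tips_ahead)
s=snap('wrist'); save(s,'w3',k=1.5)
for k,v in mathold(s).items(): print(k,v)
plan([0.4094,0.2639,0.027],197,5,-.25)
E
```

```text
0.014
blue {'o': (0.4234, 0.2684), 'yaw': 17.5, 'size': (63.7, 28.0), 'nblob': 2, 'mark': (np.float64(0.4332), np.float64(0.2716)), 'o_from_mark': array([0.4237, 0.2686])}
yellow None
green {'o': (0.4977, 0.2916), 'yaw': 18.4, 'size': (64.0, 28.1), 'nblob': 2, 'mark': (np.float64(0.5233), np.float64(0.3003)), 'o_from_mark': array([0.4986, 0.2921])}
from [0.4093 0.2664 0.1003] yaw -163.03 d [ 0.0001 -0.0025 -0.0733] dyaw 0.03 w 0.0319 F [0.5 0.  0.6] t 4.0 need rows 2.0
[-0.25,0.003,-0.012,0.366,-0.0000],[-0.25,0.003,-0.012,0.366,-0.0000],[-0.25,0.003,-0.012,0.366,-0.0000],[-0.25,0.003,-0.012,0.366,-0.0000],[-0.25,0.003,-0.012,0.366,-0.0000],
```

Request:
jog_arm(
  plan=[
    [-0.25,0,-0.02,0.4,0],
    [-0.25,0,-0.02,0.4,0],
    [-0.25,0,-0.02,0.4,0],
    [-0.25,0,0,0.4,0],
    [-0.25,0,0,0.16,0],
  ],
)

```text
time_s: 4.5
tcp_pos: [0.4093, 0.2638, 0.0285]
tool_rot: [[-0.956, -0.292, -0.001], [-0.292, 0.956, -0.001], [0.001, -0.0, -1.0]]
force: [0.7, 0.1, 0.3]
gripper_width: 0.032
```

Request:
jog_arm(
  plan=[
    [-1,0,0,0,0],
    [-1,0,0,0,0],
    [-1,0,0,0,0],
    [-1,0,0,0,0],
    [-1,0,0,0,0],
  ],
  grip_force=40,
)

```text
time_s: 5.0
tcp_pos: [0.4099, 0.2648, 0.0299]
tool_rot: [[-0.956, -0.293, 0.001], [-0.293, 0.956, 0.001], [-0.001, 0.0, -1.0]]
force: [0.8, 0.5, 1.1]
gripper_width: -0.0001
```

```bash
python3 - <<'E'
from h import *
s=snap('wrist'); save(s,'w4',k=1.5); print(get_obs()['tcp_pos'],get_obs()['gripper_width'])
for k,v in mathold(s).items(): print(k,v)
E
```

```text
[0.40981143 0.26472456 0.02980313] 0.00016009009219809526
yellow None
```

```bash
python3 - <<'E'
from h import *
o=get_obs(); s=snap('wrist')
for v in [310,330,342,346,350,360,380,395,405,420,440]:
    for u in (375,385,400): 
        p=dep(s,u/1.5,v/1.5); print(u,v,p.round(4),(np.array(o['tool_rot']).T@(p-o['tcp_pos'])).round(4),end=' | ')
    print()
print(o['qpos'],s['mount'])
E
```

```text
375 310 [0.3963 0.2566 0.0224] [ 0.0153 -0.0038  0.0074] | 385 310 [0.3951 0.2601 0.0227] [ 0.0154 -0.0001  0.007 ] | 400 310 [0.3968 0.2667 0.0122] [0.0118 0.0057 0.0176] | 
375 330 [0.4035 0.2588 0.0231] [ 0.0077 -0.0038  0.0067] | 385 330 [0.4027 0.2624 0.0225] [ 0.0075 -0.0001  0.0073] | 400 330 [0.4052 0.2694 0.011 ] [0.003  0.0058 0.0188] | 
375 342 [0.408  0.2602 0.0234] [ 0.0031 -0.0038  0.0064] | 385 342 [0.4071 0.2638 0.0229] [ 0.0029 -0.0001  0.0069] | 400 342 [0.4101 0.2709 0.011 ] [-0.0021  0.0059  0.0188] | 
375 346 [0.4099 0.2607 0.0226] [ 0.0011 -0.0039  0.0072] | 385 346 [0.4085 0.2642 0.0232] [ 0.0014 -0.0001  0.0066] | 400 346 [0.4119 0.2715 0.0106] [-0.004   0.0059  0.0192] | 
375 350 [0.3999 0.2584 0.0497] [ 0.0113 -0.0032 -0.0199] | 385 350 [0.3423 0.2442 0.186 ] [ 0.0705  0.0002 -0.1562] | 400 350 [0.3982 0.2661 0.0484] [ 0.0107  0.0047 -0.0186] | 
375 360 [0.4001 0.2586 0.0566] [ 0.0111 -0.003  -0.0268] | 385 360 [0.3993 0.2615 0.0564] [ 0.0109 -0.0001 -0.0266] | 400 360 [0.3974 0.2655 0.0578] [ 0.0116  0.0044 -0.028 ] | 
375 380 [0.4    0.2588 0.0695] [ 0.011
[... 519 characters left out ...]
0.0908] [ 0.0118 -0.0023 -0.061 ] | 385 420 [0.4042 0.263  0.0812] [ 0.0059 -0.     -0.0514] | 400 420 [0.3971 0.2644 0.0915] [ 0.0123  0.0034 -0.0617] | 
375 440 [0.4041 0.2605 0.0909] [ 0.0066 -0.0023 -0.0611] | 385 440 [0.41   0.2648 0.0806] [-0.0003 -0.     -0.0508] | 400 440 [0.3979 0.2645 0.098 ] [ 0.0114  0.0032 -0.0682] | 
[ 3.14639676e+01  3.11345383e+01  1.16214529e+02 -1.47536175e-03
  3.26105034e+01 -7.55774117e+01] [[-5.95309035e-04 -9.61101833e-01 -2.76193615e-01  7.04589751e-02]
 [ 9.99998890e-01 -1.94938935e-04 -1.47705155e-03  2.18196615e-04]
 [ 1.36575606e-03 -2.76194188e-01  9.61100882e-01 -1.56211743e-01]
 [ 0.00000000e+00  0.00000000e+00  0.00000000e+00  1.00000000e+00]]
```

Request:
jog_arm(
  plan=[
    [-0.4,0,0,0,0],
    [-0.4,0,0,0,0],
    [-0.4,0,0,0,0],
    [-0.4,0,-0.02,0.2,0],
    [-0.4,0,0,0.2,0],
  ],
)

```text
time_s: 5.6
tcp_pos: [0.41, 0.2638, 0.0129]
tool_rot: [[-0.956, -0.293, 0.0], [-0.293, 0.956, 0.0], [-0.0, 0.0, -1.0]]
force: [0.8, 0.6, -0.2]
gripper_width: 0.0256
```

```bash
python3 - <<'E'
from h import *
o=get_obs(); s=snap('wrist'); save(s,'w5',k=1.5); print(o['tcp_pos'],o['gripper_width'],o['force'])
for n in range(0):pass
z=s['z_map']
for v in range(225,250,3):
    print(v,[ (np.array(o['tool_rot']).T@(dep(s,u,v)-o['tcp_pos'])).round(3).tolist() for u in (232,238,275,281)])
E
```

```text
[0.40995549 0.26375972 0.01292742] 0.02557408318602901 [ 0.78930743  0.58747309 -0.21168282]
225 [[0.004, -0.014, 0.01], [0.007, -0.01, 0.001], [0.007, 0.01, 0.001], [0.007, 0.013, 0.002]]
228 [[0.001, -0.014, 0.01], [0.005, -0.01, 0.002], [0.005, 0.01, 0.002], [0.005, 0.013, 0.001]]
231 [[-0.001, -0.014, 0.011], [0.004, -0.01, 0.001], [0.003, 0.01, 0.002], [0.003, 0.013, 0.002]]
234 [[-0.002, -0.014, 0.009], [0.002, -0.01, 0.001], [0.002, 0.01, 0.001], [0.001, 0.013, 0.002]]
237 [[-0.003, -0.014, 0.009], [-0.001, -0.01, 0.002], [-0.001, 0.01, 0.002], [-0.0, 0.013, 0.002]]
240 [[-0.006, -0.014, 0.01], [-0.002, -0.01, 0.001], [-0.002, 0.01, 0.001], [-0.002, 0.013, 0.003]]
243 [[-0.008, -0.014, 0.01], [-0.004, -0.01, 0.002], [-0.004, 0.01, 0.001], [-0.004, 0.013, 0.002]]
246 [[-0.01, -0.014, 0.01], [-0.006, -0.01, 0.003], [-0.005, 0.01, 0.001], [-0.006, 0.013, 0.002]]
249 [[-0.011, -0.014, 0.009], [-0.007, -0.01, 0.001], [-0.008, 0.01, 0.002], [-0.008, 0.013, 0.003]]
```

Request:
jog_arm(
  plan=[
    [-0.4,0,0,0.2,0],
    [-0.4,0,0,0.2,0],
    [-0.4,0,0,0,0],
    [-1,0,0,0,0],
    [-1,0,0,0,0],
  ],
)

```text
time_s: 6.15
tcp_pos: [0.4105, 0.2643, -0.0021]
tool_rot: [[-0.956, -0.293, 0.001], [-0.293, 0.956, 0.001], [-0.001, 0.001, -1.0]]
force: [-1.2, 0.5, 11.1]
gripper_width: 0.0089
```

Request:
jog_arm(
  plan=[
    [-1,0,0,0,0],
    [-1,0,0,0,0],
    [-1,0,0,-0.2,0],
    [-1,0,0,-0.3,0],
    [-1,0,0,-0.3,0],
  ],
)

```text
time_s: 6.65
tcp_pos: [0.4097, 0.2636, 0.03]
tool_rot: [[-0.956, -0.293, -0.001], [-0.293, 0.956, -0.0], [0.001, -0.0, -1.0]]
force: [0.3, 0.2, -0.3]
gripper_width: 0.0081
```

```bash
python3 - <<'E'
from h import *
o=get_obs(); s=snap('wrist'); save(s,'w6',k=1.5); print(o['tcp_pos'],o['gripper_width'],o['force'])
E
```

```text
[0.40967177 0.26364196 0.02997213] 0.008105909809768868 [ 0.3126483   0.20043222 -0.32182524]
```

```bash
cat >> h.py <<'E'
def heldmark(s,n,o,dz=.0051):
    hsv=cv2.cvtColor(s['color'],cv2.COLOR_RGB2HSV); m=cv2.inRange(hsv,*COL[n]); k,l,st,c=cv2.connectedComponentsWithStats(m)
    for i in range(1,k):
        if st[i,4]>15:
            z=o['tcp_pos'][2]+dz+.008
            p=ray(s,*c[i],z); print(n,st[i],c[i].round(1),'tool',(np.array(o['tool_rot']).T@(p-o['tcp_pos'])).round(4))
E
python3 - <<'E'
from h import *
o=get_obs();s=snap('wrist'); heldmark(s,'blue',o)
im=s['color'][270:310,230:285]; cv2.imwrite('pics/c.png',cv2.resize(im[...,::-1],None,fx=8,fy=8,interpolation=cv2.INTER_CUBIC))
p=dep(s,386/1.5,426/1.5+10); print(p)
for uv in [(257,293),(250,300),(264,300),(257,305)]: print((np.array(o['tool_rot']).T@(dep(s,*uv)-o['tcp_pos'])).round(4))
E
```

```text
blue [ 246  222   22   78 1419] [256.9 259.2] tool [-0.0058  0.0001 -0.0131]
[0.43497941 0.2719825  0.04558058]
[-0.0253  0.0001 -0.0132]
[-0.0292 -0.0036 -0.0137]
[-0.0297  0.0038 -0.0129]
[-0.033   0.0001 -0.0126]
```

```bash
python3 - <<'E'
from h import *
plan([0.5596,-0.0498,0.11],180.5,10,-1)
E
```

```text
from [0.4109 0.2644 0.0311] yaw -162.96 d [ 0.1487 -0.3142  0.0789] dyaw -16.54 w 0.0089 F [0.6 0.2 0.1] t 6.75 need rows 8.0
[-1,-0.125,-0.860,-0.197,0.0092],[-1,-0.150,-0.856,-0.197,0.0092],[-1,-0.175,-0.851,-0.197,0.0092],[-1,-0.199,-0.846,-0.197,0.0092],[-1,-0.224,-0.840,-0.197,0.0092],
[-1,-0.248,-0.833,-0.197,0.0092],[-1,-0.272,-0.826,-0.197,0.0092],[-1,-0.295,-0.817,-0.197,0.0092],[-1,-0.319,-0.808,-0.197,0.0092],[-1,-0.342,-0.799,-0.197,0.0092],
```

Request:
jog_arm(
  plan=[
    [-1,-0.125,-0.86,-0.35,0.0092],
    [-1,-0.15,-0.856,-0.35,0.0092],
    [-1,-0.175,-0.85,-0.35,0.0092],
    [-1,-0.2,-0.846,-0.35,0.0092],
    [-1,-0.224,-0.84,-0.35,0.0092],
  ],
)

```text
time_s: 7.25
tcp_pos: [0.4846, 0.1053, 0.1]
tool_rot: [[-0.989, -0.151, 0.0], [-0.151, 0.989, 0.0], [-0.0, 0.0, -1.0]]
force: [0.3, -0.1, -0.3]
gripper_width: 0.0085
```

Request:
jog_arm(
  plan=[
    [-1,-0.248,-0.833,-0.05,0.0092],
    [-1,-0.272,-0.826,-0.05,0.0092],
    [-1,-0.295,-0.817,-0.05,0.0092],
    [-1,-0.319,-0.808,-0.05,0.0092],
    [-1,-0.342,-0.8,-0.05,0.0092],
  ],
)

```text
time_s: 7.75
tcp_pos: [0.5589, -0.0519, 0.1095]
tool_rot: [[-1.0, -0.007, 0.0], [-0.007, 1.0, 0.0], [-0.0, 0.0, -1.0]]
force: [0.4, 0.0, -0.2]
gripper_width: 0.0089
```

Request:
jog_arm(
  plan=[
    [-1,0,0,0,0],
    [-1,0,0,0,0],
    [-1,0,0,0,0],
    [-1,0,0,0,0],
    [-1,0,0,0,0],
  ],
)

```text
time_s: 8.25
tcp_pos: [0.5582, -0.0495, 0.1094]
tool_rot: [[-1.0, -0.01, -0.0], [-0.01, 1.0, 0.0], [0.0, 0.0, -1.0]]
force: [0.2, -0.8, 0.2]
gripper_width: 0.009
```

```bash
python3 - <<'E'
from h import *
o=get_obs();s=snap('wrist'); save(s,'w7',k=1.5); heldmark(s,'blue',o)
np.savez('w7.npz',**{k:s[k] for k in ('color','R','t','fx','fy','cx','cy','z_map')})
plan([0.5596,-0.0498,0.05],180.5,5,-1)
r=rectify(s,.034,.46,.62,-.10,.08,.00025); cv2.imwrite('pics/r4.png',r[...,::-1])
E
```

```text
blue [ 257   87   55   64 2309] [284.2 116.9] tool [ 0.0642  0.0121 -0.0131]
blue [ 246  222   22   78 1427] [257.  259.1] tool [-0.0058 -0.     -0.0131]
from [ 0.5583 -0.0496  0.1094] yaw -179.45 d [ 0.0013 -0.0002 -0.0594] dyaw -0.05 w 0.0087 F [-0.6  0.6 -1.7] t 8.3 need rows 2.0
[-1,-0.006,-0.001,0.297,0.0001],[-1,-0.006,-0.001,0.297,0.0001],[-1,-0.006,-0.001,0.297,0.0001],[-1,-0.006,-0.001,0.297,0.0001],[-1,-0.006,-0.001,0.297,0.0001],
```

Request:
jog_arm(
  plan=[
    [-1,-0.014,0.003,0.5,0],
    [-1,-0.014,0.002,0.5,0],
    [-1,0,0,0.5,0],
    [-1,0,0,0.35,0],
    [-1,0,0,0.15,0],
  ],
)

```text
time_s: 8.8
tcp_pos: [0.5589, -0.0498, 0.0281]
tool_rot: [[-1.0, -0.009, -0.002], [-0.009, 1.0, 0.0], [0.002, 0.0, -1.0]]
force: [0.2, 0.2, 0.0]
gripper_width: 0.0084
```

Request:
jog_arm(
  plan=[
    [-1,0,0,0.06,0],
    [-1,0,0,0.04,0],
    [-1,0,0,0,0],
    [-1,0,0,0,0],
    [-1,0,0,0,0],
  ],
)

```text
time_s: 9.3
tcp_pos: [0.5601, -0.0503, 0.026]
tool_rot: [[-1.0, -0.008, 0.001], [-0.008, 1.0, -0.0], [-0.001, -0.0, -1.0]]
force: [0.1, -0.1, -0.6]
gripper_width: 0.0089
```

```bash
python3 - <<'E'
from h import *
o=get_obs();s=snap('wrist'); save(s,'w8',k=1.5); print(o['tcp_pos'],o['force'],yaw(o))
E
```

```text
[ 0.56006421 -0.05027525  0.02596641] [ 0.1142677  -0.10116414 -0.55343421] -179.52507008814675
```

Request:
jog_arm(
  plan=[
    [-1,0,0.017,0.02,0],
    [-1,0,0,0,0],
    [-1,0,0,0,0],
    [-0.36,0,0,0,0],
    [-0.36,0,0,0,0],
  ],
)

```text
time_s: 9.85
tcp_pos: [0.5596, -0.0495, 0.0245]
tool_rot: [[-1.0, -0.008, -0.0], [-0.008, 1.0, 0.0], [0.0, 0.0, -1.0]]
force: [-0.7, -1.0, 0.1]
gripper_width: 0.0276
```

Request:
jog_arm(
  plan=[
    [-0.36,0,0,0,0],
    [-0.36,0,0,-0.4,0],
    [-0.36,0,0,-0.7,0],
    [-0.36,0,0,-0.7,0],
    [-0.36,0,0,-0.5,0],
  ],
)

```text
time_s: 10.35
tcp_pos: [0.5604, -0.0496, 0.1194]
tool_rot: [[-1.0, -0.008, 0.002], [-0.008, 1.0, -0.0], [-0.002, -0.0, -1.0]]
force: [0.4, 0.0, -0.5]
gripper_width: 0.0273
```

```bash
python3 - <<'E'
from h import *
o=get_obs();s=snap('wrist'); save(s,'w9',k=1.5); print(o['tcp_pos'],o['force'],yaw(o))
t=np.radians(18.4); plan([.4980-.015*np.cos(t),.2918-.015*np.sin(t),.10],198.4,10,-.36)
E
```

```text
[ 0.56039947 -0.04961313  0.11936564] [ 0.4344603   0.03770543 -0.49485412] -179.52248222633386
from [ 0.5621 -0.0498  0.1221] yaw -179.52 d [-0.0784  0.3368 -0.0221] dyaw 17.92 w 0.0274 F [0.9 0.3 2.3] t 10.4 need rows 8.0
[-0.36,0.189,0.844,0.055,-0.0100],[-0.36,0.162,0.849,0.055,-0.0100],[-0.36,0.136,0.854,0.055,-0.0100],[-0.36,0.109,0.858,0.055,-0.0100],[-0.36,0.082,0.861,0.055,-0.0100],
[-0.36,0.055,0.863,0.055,-0.0100],[-0.36,0.028,0.864,0.055,-0.0100],[-0.36,0.001,0.865,0.055,-0.0100],[-0.36,-0.026,0.864,0.055,-0.0100],[-0.36,-0.053,0.863,0.055,-0.0100],
```

Request:
jog_arm(
  plan=[
    [-0.36,0.189,0.844,0.055,-0.01],
    [-0.36,0.162,0.849,0.055,-0.01],
    [-0.36,0.136,0.854,0.055,-0.01],
    [-0.36,0.11,0.858,0.055,-0.01],
    [-0.36,0.082,0.86,0.055,-0.01],
  ],
)

```text
time_s: 10.9
tcp_pos: [0.5201, 0.1201, 0.1063]
tool_rot: [[-0.986, -0.166, 0.001], [-0.166, 0.986, 0.0], [-0.001, 0.0, -1.0]]
force: [-0.1, 0.4, -0.4]
gripper_width: 0.0272
```

Request:
jog_arm(
  plan=[
    [-0.36,0.055,0.863,0.055,-0.01],
    [-0.36,0.028,0.864,0.055,-0.01],
    [-0.36,0,0.865,0.055,-0.01],
    [-0.36,-0.026,0.864,0.055,-0.01],
    [-0.36,-0.053,0.863,0.055,-0.01],
  ],
)

```text
time_s: 11.4
tcp_pos: [0.4808, 0.2887, 0.0953]
tool_rot: [[-0.948, -0.318, 0.001], [-0.318, 0.948, 0.0], [-0.001, 0.0, -1.0]]
force: [-0.1, -0.2, 0.6]
gripper_width: 0.0271
```

Request:
jog_arm(
  plan=[
    [-0.36,0,0,0,0],
    [-0.36,0,0,0,0],
    [-0.36,0,0,0,0],
    [-0.36,0,0,0,0],
    [-0.36,0,0,0,0],
  ],
)

```text
time_s: 11.9
tcp_pos: [0.4815, 0.2864, 0.0948]
tool_rot: [[-0.949, -0.315, 0.0], [-0.315, 0.949, -0.0], [-0.0, -0.0, -1.0]]
force: [-0.1, 0.4, 0.2]
gripper_width: 0.0273
```

```bash
python3 - <<'E'
from h import *
s=snap('wrist'); save(s,'w10',k=1.5)
M=mathold(s)
for k,v in M.items(): print(k,v)
g=M['green']; 
if g:
  t=np.radians(g['yaw']); plan([g['o'][0]-.0152*np.cos(t),g['o'][1]-.0152*np.sin(t),.002],180+g['yaw'],5,-.36)
E
```

```text
blue None
yellow {'o': (0.5904, 0.3065), 'yaw': -4.1, 'size': (65.0, 31.0), 'nblob': 2, 'mark': (np.float64(0.6099), np.float64(0.3043)), 'o_from_mark': array([0.5919, 0.3056])}Traceback (most recent call last):
  File "<stdin>", line 5, in <module>
KeyError: 'green'
```

```bash
python3 - <<'E'
from h import *
plan([.4836,.2870,.001],198.4,5,-.36)
E
```

```text
from [0.4814 0.2865 0.0947] yaw -161.6 d [ 0.0022  0.0005 -0.0937] dyaw 0.0 w 0.0272 F [-0.1 -0.8  0.1] t 11.95 need rows 3.0
[-0.36,-0.011,-0.001,0.469,-0.0000],[-0.36,-0.011,-0.001,0.469,-0.0000],[-0.36,-0.011,-0.001,0.469,-0.0000],[-0.36,-0.011,-0.001,0.469,-0.0000],[-0.36,-0.011,-0.001,0.469,-0.0000],
```

Request:
jog_arm(
  plan=[
    [-0.36,-0.027,0,0.7,0],
    [-0.36,-0.027,0,0.7,0],
    [-0.36,0,0,0.55,0],
    [-0.36,0,0,0.3,0],
    [-0.36,0,0,0.08,0],
  ],
)

```text
time_s: 12.45
tcp_pos: [0.4826, 0.2872, 0.0002]
tool_rot: [[-0.949, -0.316, -0.002], [-0.316, 0.949, -0.001], [0.002, -0.0, -1.0]]
force: [0.2, 0.8, 0.3]
gripper_width: 0.0276
```

Request:
jog_arm(
  plan=[
    [-0.36,0,0,0.01,0],
    [-1,0,0,0,0],
    [-1,0,0,0,0],
    [-1,0,0,0,0],
    [-1,0,0,0,0],
  ],
)

```text
time_s: 12.95
tcp_pos: [0.4839, 0.2884, 0.0021]
tool_rot: [[-0.948, -0.317, 0.002], [-0.317, 0.948, 0.001], [-0.002, 0.0, -1.0]]
force: [0.1, -0.4, 6.7]
gripper_width: 0.0086
```

Request:
jog_arm(
  plan=[
    [-1,0,0,-0.2,0],
    [-1,0,0,-0.4,0],
    [-1,0,0,-0.7,0],
    [-1,0,0,-0.7,0],
    [-1,0,0,-0.5,0],
  ],
)

```text
time_s: 13.45
tcp_pos: [0.4838, 0.2883, 0.104]
tool_rot: [[-0.948, -0.317, 0.002], [-0.317, 0.948, 0.001], [-0.002, 0.001, -1.0]]
force: [-0.2, -0.1, -0.5]
gripper_width: 0.0088
```

```bash
python3 - <<'E'
from h import *
o=get_obs();s=snap('wrist'); heldmark(s,'green',o,.002); save(s,'w11',k=1.5)
plan([.5594,-.0094,.09],180.5,10,-1)
E
```

```text
green [ 246  220   22   61 1148] [256.8 249.8] tool [-0.0021  0.     -0.01  ]
green [249 306  17  15 184] [256.6 313. ] tool [-0.04   -0.0002 -0.0099]
from [0.4853 0.2892 0.1067] yaw -161.52 d [ 0.0741 -0.2986 -0.0167] dyaw -17.98 w 0.0086 F [0.4 0.9 1.4] t 13.5 need rows 7.0
[-1,0.061,-0.767,0.042,0.0100],[-1,0.037,-0.768,0.042,0.0100],[-1,0.013,-0.769,0.042,0.0100],[-1,-0.011,-0.769,0.042,0.0100],[-1,-0.035,-0.768,0.042,0.0100],
[-1,-0.060,-0.767,0.042,0.0100],[-1,-0.084,-0.765,0.042,0.0100],[-1,-0.108,-0.762,0.042,0.0100],[-1,-0.131,-0.758,0.042,0.0100],[-1,-0.155,-0.753,0.042,0.0100],
```

```bash
python3 - <<'E'
from h import *
o=get_obs();s=snap('wrist')
print(o['tcp_pos'],yaw(o))
for uv in [(249,290),(264,290),(256,295),(250,325),(257,330),(262,325),(240,220),(270,218)]: print((np.array(o['tool_rot']).T@(dep(s,*uv)-o['tcp_pos'])).round(4))
E
```

```text
[0.48532604 0.28920392 0.10666109] -161.52143387705777
[-0.0264 -0.0042 -0.0089]
[-0.0269  0.0039 -0.008 ]
[-0.029  -0.0005 -0.0095]
[-0.1403 -0.0069  0.1046]
[-1.458e-01 -1.000e-04  1.041e-01]
[-0.1407  0.0049  0.105 ]
[ 0.0138 -0.0084 -0.009 ]
[ 0.0146  0.0066 -0.0085]
```

Request:
jog_arm(
  plan=[
    [-1,0.06,-0.767,0.04,0.01],
    [-1,0.037,-0.768,0.04,0.01],
    [-1,0.013,-0.77,0.04,0.01],
    [-1,-0.01,-0.77,0.04,0.01],
    [-1,-0.035,-0.768,0.04,0.01],
  ],
)

```text
time_s: 14.05
tcp_pos: [0.5198, 0.1373, 0.0927]
tool_rot: [[-0.987, -0.164, -0.001], [-0.164, 0.987, -0.0], [0.001, -0.0, -1.0]]
force: [-1.0, 0.3, 0.6]
gripper_width: 0.0085
```

Request:
jog_arm(
  plan=[
    [-1,-0.06,-0.767,0.04,0.01],
    [-1,-0.084,-0.765,0.04,0.01],
    [-1,-0.108,-0.762,0.04,0.01],
    [-1,-0.131,-0.758,0.04,0.01],
    [-1,-0.155,-0.753,0.04,0.01],
  ],
)

```text
time_s: 14.55
tcp_pos: [0.5568, -0.012, 0.0847]
tool_rot: [[-1.0, -0.007, -0.001], [-0.007, 1.0, 0.0], [0.001, 0.0, -1.0]]
force: [0.4, 0.5, -0.3]
gripper_width: 0.0094
```

Request:
jog_arm(
  plan=[
    [-1,0,0,0.5,0],
    [-1,0,0,0.4,0],
    [-1,0,0,0.2,0],
    [-1,0,0,0,0],
    [-1,0,0,0,0],
  ],
)

```text
time_s: 15.05
tcp_pos: [0.5572, -0.0106, 0.0412]
tool_rot: [[-1.0, -0.009, -0.0], [-0.009, 1.0, -0.0], [0.0, -0.0, -1.0]]
force: [0.3, 0.1, 0.1]
gripper_width: 0.0082
```

```bash
python3 - <<'E'
from h import *
o=get_obs();s=snap('wrist'); heldmark(s,'green',o,.001); save(s,'w12',k=1.5)
plan([.5596,-.0094,.0295],180.5,5,-1)
E
```

```text
green [ 247  220   21   61 1137] [256.8 249.9] tool [-0.0027 -0.0001 -0.009 ]
green [249 306  17  15 179] [256.6 312.9] tool [-0.0407 -0.0003 -0.009 ]
from [ 0.5576 -0.0105  0.0415] yaw -179.49 d [ 0.002   0.0011 -0.012 ] dyaw -0.01 w 0.0082 F [-0.4 -0.4 -0.7] t 15.1 need rows 1.0
[-1,-0.010,0.005,0.060,0.0000],[-1,-0.010,0.005,0.060,0.0000],[-1,-0.010,0.005,0.060,0.0000],[-1,-0.010,0.005,0.060,0.0000],[-1,-0.010,0.005,0.060,0.0000],
```

Request:
jog_arm(
  plan=[
    [-1,-0.025,0.014,0.1,0],
    [-1,-0.025,0.014,0.1,0],
    [-1,0,0,0.08,0],
    [-1,0,0,0.02,0],
    [-1,0,0,0,0],
  ],
)

```text
time_s: 15.6
tcp_pos: [0.5594, -0.0095, 0.0291]
tool_rot: [[-1.0, -0.008, 0.0], [-0.008, 1.0, 0.0], [-0.0, 0.0, -1.0]]
force: [-0.1, 0.9, 0.8]
gripper_width: 0.0084
```

Request:
jog_arm(
  plan=[
    [-1,0,0,0,0],
    [-0.45,0,0,0,0],
    [-0.45,0,0,0,0],
    [-0.45,0,0,-0.1,0],
    [-0.45,0,0,-0.4,0],
  ],
)

```text
time_s: 16.1
tcp_pos: [0.5579, -0.0096, 0.0481]
tool_rot: [[-1.0, -0.008, -0.003], [-0.008, 1.0, 0.0], [0.003, 0.0, -1.0]]
force: [0.3, -0.6, 0.3]
gripper_width: 0.0237
```

Request:
jog_arm(
  plan=[
    [-0.36,0,0,-0.5,0],
    [-0.36,0,0,-0.7,0],
    [-0.36,0,0,-0.4,0],
    [-0.36,0,0,0,0],
    [-0.36,0,0,0,0],
  ],
)

```text
time_s: 16.6
tcp_pos: [0.5591, -0.0097, 0.113]
tool_rot: [[-1.0, -0.008, 0.0], [-0.008, 1.0, -0.0], [-0.0, -0.0, -1.0]]
force: [-0.1, -0.4, -0.8]
gripper_width: 0.0271
```

```bash
python3 - <<'E'
from h import *
o=get_obs();s=snap('wrist'); save(s,'w13',k=1.5)
t=np.radians(-4); plan([.5914-.015*np.cos(t),.3051-.015*np.sin(t),.10],176,10,-.36)
E
```

```text
from [ 0.5586 -0.0096  0.1123] yaw -179.53 d [ 0.0178  0.3158 -0.0123] dyaw -4.47 w 0.0272 F [-0.1  0.3  0.2] t 16.65 need rows 8.0
[-0.36,-0.051,0.789,0.031,0.0025],[-0.36,-0.045,0.789,0.031,0.0025],[-0.36,-0.039,0.790,0.031,0.0025],[-0.36,-0.033,0.790,0.031,0.0025],[-0.36,-0.026,0.790,0.031,0.0025],
[-0.36,-0.020,0.790,0.031,0.0025],[-0.36,-0.014,0.791,0.031,0.0025],[-0.36,-0.008,0.791,0.031,0.0025],[-0.36,-0.002,0.791,0.031,0.0025],[-0.36,0.004,0.791,0.031,0.0025],
```

Request:
jog_arm(
  plan=[
    [-0.36,-0.05,0.79,0.03,0.0025],
    [-0.36,-0.045,0.79,0.03,0.0025],
    [-0.36,-0.04,0.79,0.03,0.0025],
    [-0.36,-0.033,0.79,0.03,0.0025],
    [-0.36,-0.026,0.79,0.03,0.0025],
  ],
)

```text
time_s: 17.15
tcp_pos: [0.5671, 0.1493, 0.1054]
tool_rot: [[-1.0, 0.031, -0.003], [0.031, 1.0, -0.001], [0.003, -0.001, -1.0]]
force: [0.3, -0.6, 0.0]
gripper_width: 0.0276
```

Request:
jog_arm(
  plan=[
    [-0.36,-0.02,0.79,0.03,0.0025],
    [-0.36,-0.014,0.79,0.03,0.0025],
    [-0.36,-0.01,0.79,0.03,0.0025],
    [-0.36,0,0.79,0.03,0.0025],
    [-0.36,0,0.79,0.03,0.0025],
  ],
)

```text
time_s: 17.65
tcp_pos: [0.5762, 0.3069, 0.0991]
tool_rot: [[-0.998, 0.07, -0.003], [0.07, 0.998, -0.001], [0.002, -0.002, -1.0]]
force: [-0.1, 0.4, 0.4]
gripper_width: 0.0272
```

Request:
jog_arm(
  plan=[
    [-0.36,0,0,0,0],
    [-0.36,0,0,0,0],
    [-0.36,0,0,0,0],
    [-0.36,0,0,0,0],
    [-0.36,0,0,0,0],
  ],
)

```text
time_s: 18.15
tcp_pos: [0.5773, 0.3051, 0.1009]
tool_rot: [[-0.997, 0.071, -0.0], [0.071, 0.997, -0.0], [0.0, -0.0, -1.0]]
force: [-0.4, -0.5, -0.4]
gripper_width: 0.0274
```

```bash
python3 - <<'E'
from h import *
s=snap('wrist'); save(s,'w14',k=1.5)
for k,v in mathold(s,.45,.66).items(): print(k,v)
t=np.radians(-4); plan([.5914-.015*np.cos(t),.3051-.015*np.sin(t),.001],176,5,-.36)
E
```

```text
blue None
yellow {'o': (0.5915, 0.3055), 'yaw': -4.0, 'size': (63.8, 28.2), 'nblob': 2, 'mark': (np.float64(0.6097), np.float64(0.3043)), 'o_from_mark': array([0.5917, 0.3056])}
green None
from [0.5774 0.3052 0.1011] yaw 175.91 d [-0.001   0.0009 -0.1001] dyaw 0.09 w 0.0273 F [-0.3 -0.1 -0.3] t 18.2 need rows 3.0
[-0.36,0.005,0.004,0.500,-0.0001],[-0.36,0.005,0.004,0.500,-0.0001],[-0.36,0.005,0.004,0.500,-0.0001],[-0.36,0.005,0.004,0.500,-0.0001],[-0.36,0.005,0.004,0.500,-0.0001],
```

Request:
jog_arm(
  plan=[
    [-0.36,0.02,0.02,0.8,0],
    [-0.36,0,0.015,0.7,0],
    [-0.36,0,0,0.6,0],
    [-0.36,0,0,0.3,0],
    [-0.36,0,0,0.08,0],
  ],
)

```text
time_s: 18.7
tcp_pos: [0.5758, 0.3068, 0.0005]
tool_rot: [[-0.998, 0.071, -0.002], [0.071, 0.998, -0.001], [0.002, -0.001, -1.0]]
force: [-0.0, -0.4, -0.6]
gripper_width: 0.0273
```

Request:
jog_arm(
  plan=[
    [-0.36,0,0,0.02,0],
    [-1,0,0,0,0],
    [-1,0,0,0,0],
    [-1,0,0,0,0],
    [-1,0,0,0,0],
  ],
)

```text
time_s: 19.2
tcp_pos: [0.5775, 0.308, 0.0024]
tool_rot: [[-0.998, 0.07, 0.002], [0.07, 0.998, 0.001], [-0.002, 0.001, -1.0]]
force: [-0.7, -0.8, 5.9]
gripper_width: 0.0086
```

Request:
jog_arm(
  plan=[
    [-1,0,0,-0.2,0],
    [-1,0,0,-0.4,0],
    [-1,0,0,-0.7,0],
    [-1,0,0,-0.7,0],
    [-1,0,0,-0.4,0],
  ],
)

```text
time_s: 19.7
tcp_pos: [0.5777, 0.3081, 0.1004]
tool_rot: [[-0.998, 0.07, 0.003], [0.07, 0.998, 0.002], [-0.003, 0.002, -1.0]]
force: [-1.0, 1.1, -0.2]
gripper_width: 0.0083
```

```bash
python3 - <<'E'
from h import *
o=get_obs();s=snap('wrist'); save(s,'w15',k=1.5);heldmark(s,'yellow',o,.001)
for uv in [(249,290),(264,290),(256,295),(240,220),(270,218)]: print((np.array(o['tool_rot']).T@(dep(s,*uv)-o['tcp_pos'])).round(4))
plan([.5592,.0306,.08],180.5,10,-1)
E
```

```text
yellow [ 247  219   21   62 1149] [256.7 248.9] tool [-0.0022 -0.0002 -0.009 ]
yellow [248 292  18  16 189] [256.6 299.5] tool [-0.0323 -0.0003 -0.0089]
[-0.0268 -0.0044 -0.0083]
[-0.0264  0.0037 -0.0089]
[-0.029  -0.0006 -0.0096]
[ 0.0138 -0.0085 -0.0091]
[ 0.0146  0.0065 -0.0086]
from [0.5787 0.3087 0.1023] yaw 175.98 d [-0.0195 -0.2781 -0.0223] dyaw 4.52 w 0.0085 F [1.3 0.8 1.3] t 19.75 need rows 7.0
[-1,-0.000,-0.697,0.056,-0.0025],[-1,0.005,-0.697,0.056,-0.0025],[-1,0.011,-0.697,0.056,-0.0025],[-1,0.016,-0.697,0.056,-0.0025],[-1,0.022,-0.697,0.056,-0.0025],
[-1,0.027,-0.696,0.056,-0.0025],[-1,0.033,-0.696,0.056,-0.0025],[-1,0.038,-0.696,0.056,-0.0025],[-1,0.044,-0.696,0.056,-0.0025],[-1,0.049,-0.695,0.056,-0.0025],
```

Request:
jog_arm(
  plan=[
    [-1,0,-0.697,0.05,-0.0025],
    [-1,0.005,-0.697,0.05,-0.0025],
    [-1,0.01,-0.697,0.05,-0.0025],
    [-1,0.016,-0.697,0.05,-0.0025],
    [-1,0.022,-0.697,0.05,-0.0025],
  ],
)

```text
time_s: 20.25
tcp_pos: [0.5662, 0.1673, 0.0866]
tool_rot: [[-1.0, 0.03, -0.001], [0.03, 1.0, -0.0], [0.001, -0.0, -1.0]]
force: [-0.0, 0.2, -0.6]
gripper_width: 0.0082
```

Request:
jog_arm(
  plan=[
    [-1,0.027,-0.697,0.05,-0.0025],
    [-1,0.033,-0.697,0.05,-0.0025],
    [-1,0.038,-0.697,0.05,-0.0025],
    [-1,0.044,-0.697,0.05,-0.0025],
    [-1,0.049,-0.695,0.05,-0.0025],
  ],
)

```text
time_s: 20.75
tcp_pos: [0.5565, 0.0281, 0.0766]
tool_rot: [[-1.0, -0.009, -0.001], [-0.009, 1.0, -0.0], [0.001, -0.0, -1.0]]
force: [0.6, 0.6, -0.8]
gripper_width: 0.0083
```

Request:
jog_arm(
  plan=[
    [-1,0,0,0.5,0],
    [-1,0,0,0.4,0],
    [-1,0,0,0.1,0],
    [-1,0,0,0,0],
    [-1,0,0,0,0],
  ],
)

```text
time_s: 21.25
tcp_pos: [0.5573, 0.0295, 0.0374]
tool_rot: [[-1.0, -0.009, 0.0], [-0.009, 1.0, 0.0], [-0.0, -0.0, -1.0]]
force: [0.3, -0.6, 0.2]
gripper_width: 0.0083
```

```bash
python3 - <<'E'
from h import *
o=get_obs();s=snap('wrist'); heldmark(s,'yellow',o,.001); save(s,'w16',k=1.5)
plan([.5595,.0306,.0295],180.5,5,-1)
E
```

```text
yellow [ 247  219   21   62 1159] [256.8 249.1] tool [-0.0023 -0.0001 -0.009 ]
yellow [248 292  18  16 189] [256.6 299.5] tool [-0.0322 -0.0003 -0.009 ]
from [0.5576 0.0295 0.0376] yaw -179.5 d [ 0.0019  0.0011 -0.0081] dyaw -0.0 w 0.0084 F [ 0.   0.5 -0. ] t 21.3 need rows 1.0
[-1,-0.010,0.005,0.041,0.0000],[-1,-0.010,0.005,0.041,0.0000],[-1,-0.010,0.005,0.041,0.0000],[-1,-0.010,0.005,0.041,0.0000],[-1,-0.010,0.005,0.041,0.0000],
```

Request:
jog_arm(
  plan=[
    [-1,-0.025,0.014,0.1,0],
    [-1,-0.025,0.014,0.06,0],
    [-1,0,0,0.04,0],
    [-1,0,0,0.01,0],
    [-1,0,0,0,0],
  ],
)

```text
time_s: 21.8
tcp_pos: [0.5598, 0.0306, 0.0293]
tool_rot: [[-1.0, -0.008, 0.001], [-0.008, 1.0, 0.0], [-0.001, 0.0, -1.0]]
force: [-0.1, 0.6, 5.7]
gripper_width: 0.0082
```

Request:
jog_arm(
  plan=[
    [-1,0,0,0,0],
    [-0.45,0,0,0,0],
    [-0.45,0,0,0,0],
    [-0.45,0,0,-0.1,0],
    [-0.45,0,0,-0.4,0],
  ],
)

```text
time_s: 22.3
tcp_pos: [0.5577, 0.0303, 0.0476]
tool_rot: [[-1.0, -0.008, -0.003], [-0.008, 1.0, -0.0], [0.003, -0.0, -1.0]]
force: [0.2, 0.4, 0.3]
gripper_width: 0.0235
```

Request:
jog_arm(
  plan=[
    [-0.3,0.5,-0.3,-0.5,0],
    [-0.3,0.5,-0.3,-0.7,0],
    [-0.3,0.5,-0.3,-0.4,0],
    [-0.3,0,0,0,0],
    [-0.3,0,0,0,0],
  ],
)

```text
time_s: 22.8
tcp_pos: [0.4998, -0.0063, 0.1131]
tool_rot: [[-1.0, -0.008, 0.001], [-0.008, 1.0, -0.0], [-0.001, -0.0, -1.0]]
force: [-0.7, -0.1, 0.3]
gripper_width: 0.0298
```

```bash
python3 - <<'E'
from h import *
o=get_obs();s=snap('wrist'); save(s,'w17',k=1.5); print(o['tcp_pos'],yaw(o))
np.savez('w17.npz',**{k:s[k] for k in ('color','R','t','fx','fy','cx','cy','z_map')})
r=rectify(s,.064,.43,.58,-.10,.08,.00025); cv2.imwrite('pics/r5.png',r[...,::-1])
E
```

```text
[ 0.4997912  -0.00627948  0.11313222] -179.56643902167093
```

```bash
python3 - <<'E'
from h import *
plan([.4975,-.0318,.06],180,5,-.3)
E
```

```text
from [ 0.4999 -0.006   0.1126] yaw -179.54 d [-0.0024 -0.0258 -0.0526] dyaw -0.46 w 0.0297 F [-0.3  0.4 -0.9] t 22.85 need rows 2.0
[-0.3,0.013,-0.129,0.263,0.0005],[-0.3,0.013,-0.129,0.263,0.0005],[-0.3,0.013,-0.129,0.263,0.0005],[-0.3,0.013,-0.129,0.263,0.0005],[-0.3,0.012,-0.129,0.263,0.0005],
```

Request:
jog_arm(
  plan=[
    [-0.3,0.03,-0.25,0.3,0.001],
    [-0.3,0.03,-0.25,0.5,0.001],
    [-0.3,0,-0.145,0.5,0],
    [-0.3,0,0,0,0],
    [-0.3,0,0,0,0],
  ],
)

```text
time_s: 23.35
tcp_pos: [0.4966, -0.032, 0.0595]
tool_rot: [[-1.0, -0.002, -0.003], [-0.002, 1.0, 0.0], [0.003, 0.0, -1.0]]
force: [0.1, -0.1, -0.2]
gripper_width: 0.0301
```

```bash
python3 - <<'E'
from h import *
s=snap('wrist'); save(s,'w18',k=1.5)
plan([.4975,-.0318,.036],180,5,-.3)
r=rectify(s,.064,.43,.58,-.10,.08,.00025); hsv=cv2.cvtColor(r,cv2.COLOR_RGB2HSV); cv2.imwrite('pics/r6.png',r[...,::-1])
E
```

```text
from [ 0.4972 -0.0319  0.0602] yaw -179.88 d [ 0.0003  0.0001 -0.0242] dyaw -0.12 w 0.0301 F [-0.   0.2  0.1] t 23.4 need rows 1.0
[-0.3,-0.001,0.000,0.121,0.0001],[-0.3,-0.001,0.000,0.121,0.0001],[-0.3,-0.001,0.000,0.121,0.0001],[-0.3,-0.001,0.000,0.121,0.0001],[-0.3,-0.001,0.000,0.121,0.0001],
```

Request:
jog_arm(
  plan=[
    [-0.3,0,0.005,0.2,0],
    [-0.3,0,0,0.2,0],
    [-0.3,0,0,0.15,0],
    [-0.3,0,0,0.05,0],
    [-1,0,0,0,0],
  ],
  grip_force=60,
)

```text
time_s: 23.9
tcp_pos: [0.4968, -0.0317, 0.0362]
tool_rot: [[-1.0, -0.002, -0.001], [-0.002, 1.0, 0.0], [0.001, 0.0, -1.0]]
force: [-0.6, -0.3, 0.6]
gripper_width: 0.0163
```

Request:
jog_arm(
  plan=[
    [-1,0,0,0,0],
    [-1,0,0,0,0],
    [-1,0,0,0,0],
    [-1,0,0,0,0.02],
    [-1,0,0,0,0.02],
  ],
)

```text
time_s: 24.4
tcp_pos: [0.497, -0.0316, 0.0367]
tool_rot: [[-0.992, 0.126, -0.0], [0.126, 0.992, 0.0], [0.0, 0.0, -1.0]]
force: [-0.9, 1.7, -1.9]
gripper_width: 0.0103
```

```bash
python3 - <<'E'
from h import *
o=get_obs();s=snap('wrist'); save(s,'w19',k=1.5); print(o['tcp_pos'],yaw(o),o['gripper_width'],o['force'],o['ft_torque'])
E
```

```text
[ 0.49703064 -0.03160387  0.03668651] 172.77099582159772 0.010349446458249601 [-0.90493097  1.70612837 -1.86915483] [0.25403131 0.02831425 0.05662541]
```

Request:
jog_arm(
  plan=[
    [-1,0,0,0,0.045],
    [-1,0,0,0,0.045],
    [-1,0,0,0,0.045],
    [-1,0,0,0,0.045],
    [-1,0,0,0,0.045],
  ],
)

```text
time_s: 24.95
tcp_pos: [0.4976, -0.0316, 0.0367]
tool_rot: [[-0.671, 0.741, 0.001], [0.741, 0.671, 0.0], [-0.001, 0.001, -1.0]]
force: [1.9, 1.2, -3.5]
gripper_width: 0.01
```

Request:
jog_arm(
  plan=[
    [-1,0,0,0,0.045],
    [-1,0,0,0,0.045],
    [-1,0,0,0,0.045],
    [-1,0,0,0,0.045],
    [-1,0,0,0,0.045],
  ],
)

```text
time_s: 25.45
tcp_pos: [0.4977, -0.0316, 0.0367]
tool_rot: [[-0.029, 1.0, 0.001], [1.0, 0.029, 0.0], [0.0, 0.001, -1.0]]
force: [1.8, 1.7, -2.7]
gripper_width: 0.0105
```

```bash
python3 - <<'E'
from h import *
o=get_obs();s=snap('wrist'); save(s,'w20',k=1.5); print(o['tcp_pos'],yaw(o),o['gripper_width'],o['force'],o['ft_torque'],o['qpos'])
E
```

```text
[ 0.49768319 -0.03163895  0.03671192] 91.65795658566347 0.010540707265703097 [ 1.8155548   1.6910202  -2.73046193] [ 0.2961638  -0.16810326  0.0124681 ] [-5.01021666e+00  3.09015576e+01  1.14828154e+02  1.50034940e-02
  3.42054731e+01 -6.68057628e+00]
```

Request:
jog_arm(
  plan=[
    [-1,0,0,0,0.045],
    [-1,0,0,0,0.045],
    [-1,0,0,0,0.045],
    [-1,0,0,0,0.045],
    [-1,0,0,0,0.045],
  ],
)

```text
time_s: 26.0
tcp_pos: [0.4977, -0.032, 0.0367]
tool_rot: [[0.625, 0.781, 0.001], [0.781, -0.625, -0.0], [0.0, 0.001, -1.0]]
force: [1.3, -1.3, -3.5]
gripper_width: 0.0104
```

```bash
python3 - <<'E'
from h import *
o=get_obs(); print(o['tcp_pos'],yaw(o),o['gripper_width'],o['force'],o['ft_torque'])
s=snap('wrist'); save(s,'w21',k=1.5)
E
```

```text
[ 0.49769716 -0.03196177  0.03670717] 51.324588862909316 0.010379302003852857 [ 1.3416514  -1.30923543 -3.49815452] [-0.224634   -0.27238856  0.09705657]
```

Request:
jog_arm(
  plan=[
    [-1,0,0,0,0.045],
    [-1,0,0,0,0.045],
    [-1,0,0,0,0.045],
    [-1,0,0,0,0.045],
    [-1,0,0,0,0.045],
  ],
)

```text
time_s: 26.55
tcp_pos: [0.4976, -0.032, 0.0367]
tool_rot: [[0.982, 0.19, 0.001], [0.19, -0.982, -0.0], [0.001, 0.001, -1.0]]
force: [1.7, -1.6, -3.4]
gripper_width: 0.0102
```

```bash
python3 - <<'E'
from h import *
o=get_obs(); print(o['tcp_pos'],yaw(o),o['gripper_width'],o['force'],o['ft_torque'])
s=snap('wrist'); save(s,'w22',k=1.5)
E
```

```text
[ 0.49757233 -0.03202265  0.03671016] 10.963509686145843 0.010209316353576406 [ 1.66054073 -1.56126808 -3.35892614] [-0.22640673 -0.21086878  0.19515626]
```

Request:
jog_arm(
  plan=[
    [-1,0,0,0,0.045],
    [-1,0,0,0,0.045],
    [-1,0,0,0,0.03],
    [-1,0,0,0,0],
    [-1,0,0,0,0],
  ],
)

```text
time_s: 27.1
tcp_pos: [0.4974, -0.0319, 0.0367]
tool_rot: [[0.984, -0.179, 0.001], [-0.179, -0.984, -0.0], [0.001, 0.0, -1.0]]
force: [1.4, -1.8, -1.5]
gripper_width: 0.0106
```

```bash
python3 - <<'E'
from h import *
o=get_obs(); print(o['tcp_pos'],yaw(o),o['gripper_width'],o['force'],o['ft_torque'],o['qpos'].round(1))
s=snap('wrist'); save(s,'w23',k=1.5)
E
```

```text
[ 0.49740021 -0.03187101  0.0366985 ] -10.314418008256556 0.01062381078228017 [ 1.41848436 -1.75074319 -1.54484328] [-0.21328259 -0.23600158  0.08687908] [ -5.   30.9 114.8  -0.   34.2  95.3]
```

Request:
jog_arm(
  plan=[
    [-0.3,0,0,0,0],
    [-0.3,0,0,0,0],
    [-0.3,0,0,-0.5,0],
    [-0.3,0,0,-0.9,0.02],
    [-0.3,0,0,-0.9,0],
  ],
)

```text
time_s: 27.65
tcp_pos: [0.4962, -0.0316, 0.1292]
tool_rot: [[0.969, -0.247, -0.002], [-0.247, -0.969, 0.0], [-0.002, 0.0, -1.0]]
force: [1.4, -0.4, -0.8]
gripper_width: 0.0297
```

Request:
jog_arm(
  plan=[
    [-0.3,-0.5,0.5,-0.7,-0.03],
    [-0.3,-0.5,0.3,-0.5,-0.03],
    [-0.3,0,0,-0.3,-0.02],
    [-0.3,0,0,0,0],
    [-0.3,0,0,0,0],
  ],
)

```text
time_s: 28.15
tcp_pos: [0.4513, -0.0549, 0.1886]
tool_rot: [[1.0, 0.001, 0.001], [0.001, -1.0, 0.0], [0.001, -0.0, -1.0]]
force: [-0.4, -0.2, 0.2]
gripper_width: 0.0298
```

```bash
python3 - <<'E'
from h import *
o=get_obs(); print(o['tcp_pos'],yaw(o),o['gripper_width'],o['force'],o['qpos'].round(1))
s=snap('wrist'); save(s,'w24',k=1.5); np.savez('w24.npz',**{k:s[k] for k in ('color','R','t','fx','fy','cx','cy','z_map')})
E
```

```text
[ 0.45132694 -0.0548634   0.18860853] 0.05081231125939462 0.02978938421690294 [-0.36705484 -0.18465203  0.20601737] [ -8.4  12.3 115.7   0.   52.   81.5]
```

Request:
jog_arm(
  plan=[
    [-0.3,0.7,0.4,0,0],
    [-0.3,0.7,0.3,0,0],
    [-0.3,0.3,0,0,0],
    [-0.3,0,0,0,0],
    [-0.3,0,0,0,0],
  ],
)

```text
time_s: 28.7
tcp_pos: [0.5178, -0.0821, 0.1875]
tool_rot: [[1.0, 0.002, -0.003], [0.002, -1.0, 0.001], [-0.003, -0.001, -1.0]]
force: [-0.6, -1.2, -0.4]
gripper_width: 0.0301
```

```bash
python3 - <<'E'
from h import *
o=get_obs(); print(o['tcp_pos'],yaw(o))
s=snap('wrist'); save(s,'w25',k=1.5); np.savez('w25.npz',**{k:s[k] for k in ('color','R','t','fx','fy','cx','cy','z_map')})
E
```

```text
[ 0.51782666 -0.08212772  0.18745296] 0.12952383253270083
```

```bash
python3 - <<'E'
from h import *
s=dict(np.load('w25.npz')); save(s,'c2',(270,50,330,100),12)
for v in (60,70,78,80,82): print(v,[dep(s,u,v).round(4).tolist() for u in (298,300,302)])
E
```

```text
60 [[0.62, -0.1153, 0.0712], [0.6199, -0.1168, 0.0721], [0.6199, -0.1184, 0.0721]]
70 [[0.6123, -0.1154, 0.0728], [0.6123, -0.117, 0.0723], [0.6124, -0.1188, 0.0711]]
78 [[0.6062, -0.1155, 0.0733], [0.6062, -0.1171, 0.0737], [0.6062, -0.1189, 0.0726]]
80 [[0.6047, -0.1157, 0.0727], [0.6047, -0.1174, 0.0718], [0.6047, -0.119, 0.0721]]
82 [[0.6067, -0.1237, 0.009], [0.6065, -0.1253, 0.0119], [0.6066, -0.1275, 0.0103]]
```

```bash
python3 - <<'E'
from h import *
s=dict(np.load('w25.npz'))
hsv=cv2.cvtColor(s['color'],cv2.COLOR_RGB2HSV)
for n in COL:
    m=cv2.inRange(hsv,*COL[n]); k,l,st,c=cv2.connectedComponentsWithStats(m)
    for i in range(1,k):
        if st[i,4]>15: print(n,st[i,4],c[i].round(1),'z.038',ray(s,*c[i],.038).round(4),'z.05',ray(s,*c[i],.05).round(4))
plan([.555,.04,.10],179.5,25,-.3)
print(get_obs()['qpos'])
E
```

```text
blue 68 [222.4 105.5] z.038 [ 0.5841 -0.0499  0.038 ] z.05 [ 0.5843 -0.0511  0.05  ]
blue 329 [222.3 133.2] z.038 [ 0.5585 -0.0491  0.038 ] z.05 [ 0.5597 -0.0504  0.05  ]
blue 1066 [206.2 198.4] z.038 [ 0.4928 -0.0308  0.038 ] z.05 [ 0.4965 -0.0328  0.05  ]
yellow 61 [136.   96.8] z.038 [0.5918 0.0302 0.038 ] z.05 [0.5917 0.0258 0.05  ]
yellow 392 [137.3 133.8] z.038 [0.5578 0.0327 0.038 ] z.05 [0.559  0.0282 0.05  ]
green 53 [178.2  87.4] z.038 [ 0.6002 -0.0095  0.038 ] z.05 [ 0.5997 -0.0124  0.05  ]
green 346 [179.7 133.4] z.038 [ 0.5582 -0.0082  0.038 ] z.05 [ 0.5593 -0.0111  0.05  ]
from [ 0.5177 -0.0821  0.1878] yaw 0.13 d [ 0.0373  0.1221 -0.0878] dyaw 179.37 w 0.03 F [ 0.2 -0.1 -0.1] t 28.75 need rows 22.0
[-0.3,0.038,-0.122,0.088,-0.0399],[-0.3,0.053,-0.116,0.088,-0.0399],[-0.3,0.067,-0.109,0.088,-0.0399],[-0.3,0.080,-0.100,0.088,-0.0399],[-0.3,0.092,-0.089,0.088,-0.0399],
[-0.3,0.102,-0.077,0.088,-0.0399],[-0.3,0.111,-0.064,0.088,-0.0399],[-0.3,0.118,-0.049,0.088,-0.0399],[-0.3,0.123,-0.034,0.088,-0.0399],[-0.3,0.126,-0.018,0.088,-0.0399],
[-0.3,0.128,-0.003,0.088,-0.0399],[-0.3,0.127,0.013,0.088,-0.0399],[-0.3,0.124,0.029,0.088,-0.0399],[-0.3,0.120,0.045,0.088,-0.0399],[-0.3,0.113,0.059,0.088,-0.0399],
[-0.3,0.105,0.073,0.088,-0.0399],[-0.3,0.095,0.085,0.088,-0.0399],[-0.3,0.084,0.097,0.088,-0.0399],[-0.3,0.071,0.106,0.088,-0.0399],[-0.3,0.057,0.114,0.088,-0.0399],
[-0.3,0.042,0.120,0.088,-0.0399],[-0.3,0.027,0.125,0.088,-0.0399],[-0.3,0.011,0.127,0.088,-0.0399],[-0.3,-0.005,0.128,0.088,-0.0399],[-0.3,-0.021,0.126,0.088,-0.0399],

[-1.03170636e+01  1.81686627e+01  1.07412711e+02  3.53454754e-03
  5.45710409e+01  7.95474794e+01]
```

Request:
jog_arm(
  plan=[
    [-0.3,0,0,0,-0.0453],
    [-0.3,0,0,0,-0.0453],
    [-0.3,0,0,0,-0.0453],
    [-0.3,0,0,0,-0.0453],
    [-0.3,0,0,0,-0.0453],
  ],
)

```text
time_s: 29.25
tcp_pos: [0.5179, -0.0822, 0.1885]
tool_rot: [[0.752, 0.659, -0.001], [0.659, -0.752, 0.0], [-0.001, -0.001, -1.0]]
force: [-0.4, -0.1, 0.3]
gripper_width: 0.0303
```

Request:
jog_arm(
  plan=[
    [-0.3,0,0,0,-0.0453],
    [-0.3,0,0,0,-0.0453],
    [-0.3,0,0,0,-0.0453],
    [-0.3,0,0,0,-0.0453],
    [-0.3,0,0,0,-0.0453],
  ],
)

```text
time_s: 29.75
tcp_pos: [0.5179, -0.0823, 0.1885]
tool_rot: [[0.139, 0.99, -0.001], [0.99, -0.139, 0.0], [0.0, -0.001, -1.0]]
force: [-0.2, 0.2, 0.4]
gripper_width: 0.0299
```

Request:
jog_arm(
  plan=[
    [-0.3,0,0,0,-0.0453],
    [-0.3,0,0,0,-0.0453],
    [-0.3,0,0,0,-0.0453],
    [-0.3,0,0,0,-0.0453],
    [-0.3,0,0,0,-0.0453],
  ],
)

```text
time_s: 30.25
tcp_pos: [0.5179, -0.0822, 0.1885]
tool_rot: [[-0.541, 0.841, -0.001], [0.841, 0.541, 0.0], [0.001, -0.001, -1.0]]
force: [-0.2, 0.3, 0.1]
gripper_width: 0.0299
```

Request:
jog_arm(
  plan=[
    [-0.3,0,0,0,-0.0453],
    [-0.3,0,0,0,-0.0453],
    [-0.3,0,0,0,-0.0453],
    [-0.3,0,0,0,-0.0453],
    [-0.3,0,0,0,-0.0453],
  ],
)

```text
time_s: 30.75
tcp_pos: [0.5179, -0.0823, 0.1885]
tool_rot: [[-0.959, 0.283, -0.001], [0.283, 0.959, 0.0], [0.001, -0.0, -1.0]]
force: [0.2, 0.3, -0.9]
gripper_width: 0.0299
```

Request:
jog_arm(
  plan=[
    [-0.3,0,0,0.2,-0.0453],
    [-0.3,-0.2,0.8,0.5,-0.0453],
    [-0.3,-0.4,0.85,0.65,0],
    [-0.3,-0.35,0.85,0.6,0],
    [-0.3,0,0,0,0],
  ],
)

```text
time_s: 31.25
tcp_pos: [0.5607, 0.0188, 0.1078]
tool_rot: [[-1.0, 0.005, -0.005], [0.005, 1.0, 0.001], [0.005, 0.001, -1.0]]
force: [0.5, -0.8, -0.8]
gripper_width: 0.03
```

```bash
python3 - <<'E'
from h import *
o=get_obs(); print(o['tcp_pos'],yaw(o),o['time_s'])
s=snap('wrist');s=snap('wrist');s=snap('wrist'); save(s,'w26',k=1.5); np.savez('w26.npz',**{k:s[k] for k in ('color','R','t','fx','fy','cx','cy','z_map')})
E
```

```text
[0.56072861 0.01882606 0.10775281] 179.69709940621672 31.25
```

```bash
python3 - <<'E'
from h import *
s=dict(np.load('w26.npz')); save(s,'c3',(55,255,100,295),16)
hsv=cv2.cvtColor(s['color'],cv2.COLOR_RGB2HSV)
for n in COL:
    m=cv2.inRange(hsv,*COL[n]); k,l,st,c=cv2.connectedComponentsWithStats(m)
    for i in range(1,k):
        if st[i,4]>15: print(n,st[i],c[i].round(1),'z.038',ray(s,*c[i],.038).round(4))
E
```

```text
blue [ 159   77   56   65 2048] [185.  112.8] z.038 [ 0.4973 -0.0342  0.038 ]
blue [159 179  18  41 579] [167.3 199.3] z.038 [ 0.5611 -0.0522  0.038 ]
blue [167 222  12  12 101] [172.6 227.7] z.038 [ 0.5843 -0.05    0.038 ]
yellow [270 178  13  41 522] [276. 198.] z.038 [0.5606 0.0306 0.038 ]
yellow [270 231  12  11  90] [275.3 235.8] z.038 [0.5917 0.0304 0.038 ]
green [215 179  14  40 519] [221.6 198.5] z.038 [ 0.5608 -0.0108  0.038 ]
green [226 241   5  11  37] [227.9 245.8] z.038 [ 0.6001 -0.0073  0.038 ]
```

```bash
python3 - <<'E'
from h import *
a=dict(np.load('w25.npz')); b=dict(np.load('w26.npz'))
print('w25 arm end top', ray(a,299.2,81.3,.072).round(4), 'left/right',ray(a,293.8,75,.072).round(4),ray(a,304.6,75,.072).round(4))
# w26 arm top edges
for u,v in [(200/16+55,240/16+255),(370/16+55,240/16+255),(130/16+55,300/16+255),(185/16+55,630/16+255),(430/16+55,630/16+255)]:
    print((round(u,1),round(v,1)),ray(b,u,v,.072).round(4),ray(b,u,v,.065).round(4))
for x in (.604,.606,.608,.610,.612):
    print(x,'tip',((proj(b,[x,-.1168,.0565])-[55,255])*16).round(0),'base',((proj(b,[x,-.1168,.065])-[55,255])*16).round(0))
for u,v in [(430,240),(410,250),(395,365),(420,300)]: print(u,v,'on z .0565',ray(b,u/16+55,v/16+255,.0565).round(4))
E
```

```text
w25 arm end top [ 0.6037 -0.1168  0.072 ] left/right [ 0.6086 -0.1122  0.072 ] [ 0.6086 -0.121   0.072 ]
(67.5, 270.0) [ 0.6015 -0.1155  0.072 ] [ 0.6055 -0.1203  0.065 ]
(78.1, 270.0) [ 0.6015 -0.1081  0.072 ] [ 0.6055 -0.1127  0.065 ]
(63.1, 273.8) [ 0.6044 -0.1191  0.072 ] [ 0.6085 -0.124   0.065 ]
(66.6, 294.4) [ 0.6208 -0.1195  0.072 ] [ 0.6255 -0.1245  0.065 ]
(81.9, 294.4) [ 0.6209 -0.1086  0.072 ] [ 0.6256 -0.1132  0.065 ]
0.604 tip [376. 118.] base [272. 210.]
0.606 tip [383. 156.] base [280. 250.]
0.608 tip [390. 195.] base [287. 290.]
0.61 tip [397. 233.] base [295. 329.]
0.612 tip [404. 271.] base [302. 369.]
430 240 on z .0565 [ 0.6104 -0.1153  0.0565]
410 250 on z .0565 [ 0.6109 -0.1163  0.0565]
395 365 on z .0565 [ 0.6169 -0.118   0.0565]
420 300 on z .0565 [ 0.6135 -0.1163  0.0565]
```

Request:
jog_arm(
  plan=[
    [-0.3,0,0.45,0,0],
    [-0.3,0,0.4,0,0],
    [-0.3,0,0,0,0],
    [-0.3,0,0,0,0],
    [-0.3,0,0,0,0],
  ],
)

```text
time_s: 31.9
tcp_pos: [0.5628, 0.0489, 0.1109]
tool_rot: [[-1.0, 0.009, 0.0], [0.009, 1.0, -0.0], [-0.0, -0.0, -1.0]]
force: [0.2, 0.2, -1.4]
gripper_width: 0.0294
```

```bash
python3 - <<'E'
from h import *
s=snap('wrist'); save(s,'w27',k=1.5); np.savez('w27.npz',**{k:s[k] for k in ('color','R','t','fx','fy','cx','cy','z_map')})
save(s,'c4',(0,245,60,295),12)
b=s; print(b['t'])
for y in (-.1165,):
  for x in (.606,.608,.610,.612):
    print(x,'tip',((proj(b,[x,y,.0565])-[0,245])*12).round(0),'base',((proj(b,[x,y,.065])-[0,245])*12).round(0))
print('armend',[((proj(b,[.6045,y,z])-[0,245])*12).round(0).tolist() for y in (-.112,-.121) for z in (.065,.072)])
g=dict(np.load('w26.npz')); print('post top',ray(g,298,105.3,.066))
E
```

```text
[0.49224432 0.04962992 0.26712345]
0.606 tip [438. 210.] base [342. 280.]
0.608 tip [444. 239.] base [349. 309.]
0.61 tip [451. 268.] base [356. 339.]
0.612 tip [457. 296.] base [363. 368.]
armend [[412.0, 257.0], [330.0, 317.0], [262.0, 258.0], [175.0, 318.0]]
post top [0.49255063 0.04189308 0.066     ]
```

```bash
python3 - <<'E'
from h import *
s=dict(np.load('w27.npz'))
tip=ray(s,466/12,245+279/12,.0565); print('tip',tip.round(4), ray(s,466/12,245+279/12,.0575).round(4))
hsv=cv2.cvtColor(s['color'],cv2.COLOR_RGB2HSV)
for n in COL:
    m=cv2.inRange(hsv,*COL[n]); k,l,st,c=cv2.connectedComponentsWithStats(m)
    for i in range(1,k):
        if 15<st[i,4]<200:
            p=ray(s,*c[i],.038);print(n,st[i],c[i].round(1),p.round(4),'to tip',(tip-p).round(4))
print('post',ray(s,374/1.5,153/1.5,.066).round(4))
m=(s['z_map']); 
P=ray(s,374/1.5,153/1.5,.066); plan([P[0],P[1],.07],180.5,5,-.2)
E
```

```text
tip [ 0.6108 -0.1157  0.0565] [ 0.6102 -0.1149  0.0575]
blue [126 220  12  12 102] [131.4 225.4] [ 0.5843 -0.05    0.038 ] to tip [ 0.0265 -0.0657  0.0185]
yellow [229 228  11  11  89] [234.2 233.2] [0.5916 0.0304 0.038 ] to tip [ 0.0192 -0.1462  0.0185]
green [179 238  11  12  94] [184.2 243.4] [ 0.6001 -0.0097  0.038 ] to tip [ 0.0107 -0.106   0.0185]
post [0.4922 0.0447 0.066 ]
from [0.5628 0.0488 0.1108] yaw 179.48 d [-0.0706 -0.0041 -0.0408] dyaw 1.02 w 0.03 F [ 0.5 -0.4  1.2] t 31.95 need rows 2.0
[-0.2,0.353,-0.024,0.204,-0.0011],[-0.2,0.353,-0.022,0.204,-0.0011],[-0.2,0.353,-0.021,0.204,-0.0011],[-0.2,0.353,-0.020,0.204,-0.0011],[-0.2,0.353,-0.019,0.204,-0.0011],
```

Request:
jog_arm(
  plan=[
    [-0.2,0.6,0,0,0.0453],
    [-0.2,0.6,0,0,0.0453],
    [-0.2,0,0,0,0.0453],
    [-0.2,0,0,0,0.0453],
    [-0.2,0,0,0,0.0453],
  ],
)

```text
time_s: 32.45
tcp_pos: [0.515, 0.0527, 0.1108]
tool_rot: [[-0.747, 0.664, 0.0], [0.664, 0.747, -0.0], [-0.0, 0.0, -1.0]]
force: [-0.3, 0.8, -0.0]
gripper_width: 0.034
```

Request:
jog_arm(
  plan=[
    [-0.2,0,0,0,0.0453],
    [-0.2,0,0,0,0.0453],
    [-0.2,0,0,0,0.0453],
    [-0.2,0,0,0,0.0453],
    [-0.2,0,0,0,0.0453],
  ],
)

```text
time_s: 32.95
tcp_pos: [0.5151, 0.0526, 0.1107]
tool_rot: [[-0.132, 0.991, 0.0], [0.991, 0.132, -0.0], [-0.0, 0.0, -1.0]]
force: [0.6, -0.2, 0.1]
gripper_width: 0.034
```

Request:
jog_arm(
  plan=[
    [-0.2,0,0,0,0.0453],
    [-0.2,0,0,0,0.0453],
    [-0.2,0,0,0,0.0453],
    [-0.2,0,0,0,0.0453],
    [-0.2,0,0,0,0.0453],
  ],
)

```text
time_s: 33.45
tcp_pos: [0.5151, 0.0527, 0.1106]
tool_rot: [[0.547, 0.837, -0.0], [0.837, -0.547, -0.0], [-0.0, 0.0, -1.0]]
force: [0.5, -0.6, -0.4]
gripper_width: 0.0341
```

Request:
jog_arm(
  plan=[
    [-0.2,0,0,0,0.0453],
    [-0.2,0,0,0,0.0453],
    [-0.2,0,0,0,0.0453],
    [-0.2,0,0,0,0.0453],
    [-0.2,0,0,0,0.0453],
  ],
)

```text
time_s: 33.95
tcp_pos: [0.5151, 0.0527, 0.1106]
tool_rot: [[0.961, 0.276, -0.0], [0.276, -0.961, -0.0], [-0.0, 0.0, -1.0]]
force: [-0.5, 0.6, -0.9]
gripper_width: 0.034
```

Request:
jog_arm(
  plan=[
    [-0.2,0,0,0,0.0453],
    [-0.2,0,0,0,0.0453],
    [-0.2,0,0,0,0],
    [-0.2,0,0,0,0],
    [-0.2,0,0,0,0],
  ],
)

```text
time_s: 34.45
tcp_pos: [0.5151, 0.053, 0.1106]
tool_rot: [[1.0, 0.005, -0.0], [0.005, -1.0, -0.0], [-0.0, 0.0, -1.0]]
force: [-0.1, -0.6, 0.2]
gripper_width: 0.0345
```

```bash
python3 - <<'E'
from h import *
s=snap('wrist'); save(s,'w28',k=1.5)
plan([.4935,.0438,.07],0,5,-.2)
E
```

```text
from [0.5151 0.053  0.1106] yaw 0.23 d [-0.0216 -0.0092 -0.0406] dyaw -0.23 w 0.0338 F [-0.   0.3  0. ] t 34.5 need rows 2.0
[-0.2,-0.108,0.046,0.203,0.0003],[-0.2,-0.108,0.046,0.203,0.0003],[-0.2,-0.108,0.046,0.203,0.0003],[-0.2,-0.108,0.046,0.203,0.0003],[-0.2,-0.108,0.046,0.203,0.0003],
```

Request:
jog_arm(
  plan=[
    [-0.2,-0.27,0.12,0.4,0],
    [-0.2,-0.27,0.11,0.4,0],
    [-0.2,0,0,0.2,0],
    [-0.2,0,0,0,0],
    [-0.2,0,0,0,0],
  ],
)

```text
time_s: 35.0
tcp_pos: [0.4945, 0.0441, 0.0709]
tool_rot: [[1.0, 0.003, 0.001], [0.003, -1.0, 0.0], [0.001, -0.0, -1.0]]
force: [0.5, -0.2, 0.8]
gripper_width: 0.0344
```

```bash
python3 - <<'E'
from h import *
s=snap('wrist'); save(s,'w29',k=1.5)
g=cv2.cvtColor(s['color'],cv2.COLOR_RGB2GRAY)
plan([.4935,.0438,.031],0,5,-.2)
E
```

```text
from [0.4947 0.0441 0.0712] yaw 0.14 d [-0.0012 -0.0003 -0.0402] dyaw -0.14 w 0.0344 F [-0.3 -0.5 -0.3] t 35.05 need rows 1.0
[-0.2,-0.006,0.002,0.201,0.0002],[-0.2,-0.006,0.002,0.201,0.0002],[-0.2,-0.006,0.002,0.201,0.0002],[-0.2,-0.006,0.002,0.201,0.0002],[-0.2,-0.006,0.002,0.201,0.0002],
```

Request:
jog_arm(
  plan=[
    [-0.2,-0.02,0,0.4,0],
    [-0.2,0,0,0.4,0],
    [-0.2,0,0,0.2,0],
    [-0.2,0,0,0,0],
    [-1,0,0,0,0],
  ],
)

```text
time_s: 35.55
tcp_pos: [0.4933, 0.044, 0.0311]
tool_rot: [[1.0, 0.002, 0.001], [0.002, -1.0, 0.0], [0.001, -0.0, -1.0]]
force: [0.9, 0.6, 0.4]
gripper_width: 0.0207
```

Request:
jog_arm(
  plan=[
    [-1,0,0,0,0],
    [-1,0,0,0,0],
    [-1,0,0,0,0],
    [-1,0,0,0,0],
    [-1,0,0,0,0],
  ],
)

```text
time_s: 36.05
tcp_pos: [0.4934, 0.044, 0.0313]
tool_rot: [[1.0, 0.002, 0.001], [0.002, -1.0, 0.0], [0.001, -0.0, -1.0]]
force: [-0.2, 0.4, 6.3]
gripper_width: 0.014
```

```bash
cat >> h.py <<'E'
TIP=np.array([.6105,-.1160])
def marks(s,z=.038):
    hsv=cv2.cvtColor(s['color'],cv2.COLOR_RGB2HSV); out={}
    for n in COL:
        m=cv2.inRange(hsv,*COL[n]); k,l,st,c=cv2.connectedComponentsWithStats(m)
        for i in range(1,k):
            if 25<st[i,4]: p=ray(s,*c[i],z);print(n,st[i,4],c[i].round(1),p.round(4)[:2],'to tip',(TIP-p[:2]).round(4))
E
python3 - <<'E'
from h import *
o=get_obs(); print(o['tcp_pos'],yaw(o),o['gripper_width'],o['force'])
s=snap('wrist'); save(s,'w30',k=1.5); marks(s)
E
```

```text
[0.49341274 0.0439891  0.03134007] 0.12089675865456725 0.01403338957653464 [-0.19680145  0.44888203  6.31709913]
blue 370 [471.1  52.7] [ 0.5843 -0.0503] to tip [ 0.0262 -0.0657]
blue 2403 [470.8 110.9] [ 0.5595 -0.0549] to tip [ 0.051  -0.0611]
blue 5107 [410.5 247.3] [ 0.4905 -0.0364] to tip [ 0.12   -0.0796]
yellow 357 [289.1  33.8] [0.5917 0.0301] to tip [ 0.0188 -0.1461]
yellow 1604 [289.3 112.5] [0.5587 0.029 ] to tip [ 0.0518 -0.145 ]
green 390 [383.8  12.5] [ 0.6001 -0.01  ] to tip [ 0.0104 -0.106 ]
green 1920 [380.  111.4] [ 0.5592 -0.0129] to tip [ 0.0513 -0.1031]
```

Request:
jog_arm(
  plan=[
    [-1,0.1,0.25,0,0],
    [-1,0.16,0.4,0,0],
    [-1,0.16,0.4,0,0],
    [-1,0.14,0.35,0,0],
    [-1,0.095,0.24,0,0],
  ],
)

```text
time_s: 36.6
tcp_pos: [0.5197, -0.0223, 0.0313]
tool_rot: [[1.0, 0.002, 0.001], [0.002, -1.0, 0.0], [0.001, -0.0, -1.0]]
force: [-1.6, 1.5, 8.2]
gripper_width: 0.0139
```

Request:
jog_arm(
  plan=[
    [-1,0,0,0,0],
    [-1,0,0,0,0],
    [-1,0,0,0,0],
    [-1,0,0,0,0],
    [-1,0,0,0,0],
  ],
)

```text
time_s: 37.1
tcp_pos: [0.5203, -0.0216, 0.0313]
tool_rot: [[1.0, 0.002, 0.003], [0.002, -1.0, -0.0], [0.003, 0.0, -1.0]]
force: [1.1, -1.1, 5.6]
gripper_width: 0.0138
```

```bash
python3 - <<'E'
from h import *
o=get_obs(); print(o['tcp_pos'],yaw(o),o['gripper_width'],o['force'])
s=snap('wrist'); save(s,'w31',k=1.5); marks(s)
E
```

```text
[ 0.52031485 -0.02160663  0.03134963] 0.12154781650145129 0.01377566342755913 [ 1.07824689 -1.09123253  5.56814492]
blue 370 [471.   52.8] [ 0.6112 -0.1159] to tip [-0.0007 -0.0001]
blue 2386 [470.7 110.8] [ 0.5864 -0.1205] to tip [0.0241 0.0045]
blue 5130 [410.5 247.4] [ 0.5173 -0.102 ] to tip [ 0.0932 -0.014 ]
yellow 359 [289.1  33.9] [ 0.6186 -0.0355] to tip [-0.0081 -0.0805]
yellow 1601 [289.3 112.5] [ 0.5856 -0.0366] to tip [ 0.0249 -0.0794]
green 389 [383.6  12.5] [ 0.627  -0.0756] to tip [-0.0165 -0.0404]
green 1915 [379.9 111.5] [ 0.586  -0.0785] to tip [ 0.0245 -0.0375]
```

```bash
python3 - <<'E'
from h import *
s=snap('wrist'); save(s,'c5',(440,20,512,80),10)
print('pred tip px',proj(s,[.6105,-.116,.0565]), 'crop',(proj(s,[.6105,-.116,.0565])-[440,20])*10)
for u,v in [(503.5,45.5)]: print(ray(s,u,v,.0565))
E
```

```text
pred tip px [502.43947469  47.21547455] crop [624.39474694 272.15474551]
[ 0.61110603 -0.11627707  0.0565    ]
```

Request:
jog_arm(
  plan=[
    [-1,0,0,0,0],
    [-1,0,0,0,0],
    [-1,0,0,0,0],
    [-1,0,0,0,0],
    [-1,0,0,0,0],
  ],
)

```text
time_s: 37.7
tcp_pos: [0.5203, -0.0216, 0.0314]
tool_rot: [[1.0, 0.002, 0.003], [0.002, -1.0, -0.0], [0.003, 0.0, -1.0]]
force: [2.6, -1.9, 5.2]
gripper_width: 0.0139
```

Request:
jog_arm(
  plan=[
    [-1,0,0,0,0],
    [-1,0,0,0,0],
    [-1,0,0,0,0],
    [-1,0,0,0,0],
    [-1,0,0,0,0],
  ],
)

```text
time_s: 38.2
tcp_pos: [0.5203, -0.0216, 0.0313]
tool_rot: [[1.0, 0.002, 0.003], [0.002, -1.0, -0.0], [0.003, 0.0, -1.0]]
force: [2.3, -2.0, 6.1]
gripper_width: 0.0135
```

```bash
python3 - <<'E'
from h import *
o=get_obs(); print(o['tcp_pos'],yaw(o),o['gripper_width'],o['force'])
s=snap('wrist'); marks(s)
E
```

```text
[ 0.52033028 -0.02158306  0.03134847] 0.12430873880027542 0.013533014196258051 [ 2.3171957  -1.98223231  6.08531266]
blue 369 [470.9  52.7] [ 0.6112 -0.1159] to tip [-0.0007 -0.0001]
blue 2393 [470.7 110.9] [ 0.5864 -0.1205] to tip [0.0241 0.0045]
blue 5132 [410.4 247.4] [ 0.5173 -0.102 ] to tip [ 0.0932 -0.014 ]
yellow 358 [289.1  33.9] [ 0.6186 -0.0355] to tip [-0.0081 -0.0805]
yellow 1602 [289.3 112.4] [ 0.5856 -0.0366] to tip [ 0.0249 -0.0794]
green 386 [383.6  12.5] [ 0.627  -0.0756] to tip [-0.0165 -0.0404]
green 1917 [379.9 111.5] [ 0.5861 -0.0785] to tip [ 0.0244 -0.0375]
```

Request:
jog_arm(
  plan=[
    [-1,-0.03,0.3,0,0],
    [-1,-0.045,0.5,0,0],
    [-1,-0.045,0.5,0,0],
    [-1,-0.045,0.45,0,0],
    [-1,-0.028,0.26,0,0],
  ],
)

```text
time_s: 38.75
tcp_pos: [0.5126, -0.1029, 0.0314]
tool_rot: [[1.0, 0.001, 0.003], [0.001, -1.0, -0.0], [0.003, 0.0, -1.0]]
force: [1.5, 2.3, 5.8]
gripper_width: 0.0138
```

Request:
jog_arm(
  plan=[
    [-1,0,0,0,0],
    [-1,0,0,0,0],
    [-1,0,0,0,0],
    [-1,0,0,0,0],
    [-1,0,0,0,0],
  ],
)

```text
time_s: 39.25
tcp_pos: [0.5125, -0.1021, 0.0314]
tool_rot: [[1.0, 0.002, 0.002], [0.002, -1.0, -0.001], [0.002, 0.001, -1.0]]
force: [0.5, -0.6, 6.3]
gripper_width: 0.0135
```

```bash
python3 - <<'E'
from h import *
o=get_obs(); print(o['tcp_pos'],yaw(o),o['gripper_width'],o['force'])
s=snap('wrist'); save(s,'w32',k=1.5); marks(s); save(s,'c6',(260,0,360,75),8);print('tip',(proj(s,[.6109,-.1159,.0565])*8-[2080,0]))
E
```

```text
[ 0.51245817 -0.10214983  0.03136028] 0.1234714428786127 0.013505427671997578 [ 0.50956968 -0.6262182   6.31602332]
blue 373 [471.1  52.7] [ 0.6034 -0.1965] to tip [0.0071 0.0805]
blue 2395 [470.7 110.8] [ 0.5786 -0.201 ] to tip [0.0319 0.085 ]
blue 5116 [410.4 247.3] [ 0.5095 -0.1825] to tip [0.101  0.0665]
yellow 222 [286.4  37. ] [ 0.6095 -0.1149] to tip [ 0.001  -0.0011]
yellow 1603 [289.3 112.5] [ 0.5777 -0.1171] to tip [0.0328 0.0011]
green 389 [383.7  12.5] [ 0.6191 -0.1562] to tip [-0.0086  0.0402]
green 1920 [379.9 111.5] [ 0.5782 -0.159 ] to tip [0.0323 0.043 ]
tip [269.4299648  184.93174008]
```

Request:
jog_arm(
  plan=[
    [-1,0,0,0,0],
    [-1,0,0,0,0],
    [-1,0,0,0,0],
    [-1,0,0,0,0],
    [-1,0,0,0,0],
  ],
)

```text
time_s: 39.8
tcp_pos: [0.5124, -0.1021, 0.0313]
tool_rot: [[1.0, 0.002, 0.002], [0.002, -1.0, -0.001], [0.002, 0.001, -1.0]]
force: [0.2, -2.1, 6.6]
gripper_width: 0.0138
```

Request:
jog_arm(
  plan=[
    [-1,0,0,0,0],
    [-1,0,0,0,0],
    [-1,0,0,0,0],
    [-1,0,0,0,0],
    [-1,0,0,0,0],
  ],
)

```text
time_s: 40.3
tcp_pos: [0.5124, -0.1021, 0.0313]
tool_rot: [[1.0, 0.002, 0.002], [0.002, -1.0, -0.001], [0.002, 0.001, -1.0]]
force: [-0.3, -1.7, 6.6]
gripper_width: 0.0136
```

```bash
python3 - <<'E'
from h import *
o=get_obs(); print(o['tcp_pos'],yaw(o),o['gripper_width'],o['force'])
s=snap('wrist'); marks(s)
E
```

```text
[ 0.51242431 -0.10209851  0.03134409] 0.12354116681395415 0.013640135855918284 [-0.32105945 -1.66008183  6.6178238 ]
blue 373 [471.1  52.7] [ 0.6033 -0.1964] to tip [0.0072 0.0804]
blue 2392 [470.7 110.9] [ 0.5785 -0.201 ] to tip [0.032 0.085]
blue 5116 [410.4 247.3] [ 0.5094 -0.1825] to tip [0.1011 0.0665]
yellow 224 [286.5  37. ] [ 0.6095 -0.1149] to tip [ 0.001  -0.0011]
yellow 1601 [289.3 112.5] [ 0.5777 -0.1171] to tip [0.0328 0.0011]
green 388 [383.7  12.5] [ 0.6191 -0.1561] to tip [-0.0086  0.0401]
green 1919 [379.9 111.5] [ 0.5782 -0.159 ] to tip [0.0323 0.043 ]
```

Request:
jog_arm(
  plan=[
    [-1,-0.035,-0.17,0,0],
    [-1,-0.05,-0.25,0,0],
    [-1,-0.05,-0.25,0,0],
    [-1,-0.04,-0.2,0,0],
    [-1,-0.03,-0.14,0,0],
  ],
)

```text
time_s: 40.85
tcp_pos: [0.5042, -0.0609, 0.0313]
tool_rot: [[1.0, 0.002, 0.002], [0.002, -1.0, -0.0], [0.002, 0.0, -1.0]]
force: [2.3, -1.4, 6.7]
gripper_width: 0.0135
```

Request:
jog_arm(
  plan=[
    [-1,0,0,0,0],
    [-1,0,0,0,0],
    [-1,0,0,0,0],
    [-1,0,0,0,0],
    [-1,0,0,0,0],
  ],
)

```text
time_s: 41.35
tcp_pos: [0.5039, -0.0609, 0.0313]
tool_rot: [[1.0, 0.002, 0.002], [0.002, -1.0, 0.0], [0.002, -0.0, -1.0]]
force: [1.1, 1.0, 8.3]
gripper_width: 0.0138
```

```bash
python3 - <<'E'
from h import *
o=get_obs(); print(o['tcp_pos'],yaw(o),o['gripper_width'],o['force'])
s=snap('wrist'); save(s,'w33',k=1.5); marks(s)
E
```

```text
[ 0.50385826 -0.06092507  0.03131732] 0.12900767507325123 0.013815428087170078 [1.11568692 1.03205164 8.30662634]
blue 368 [471.2  52.7] [ 0.5948 -0.1552] to tip [0.0157 0.0392]
blue 2397 [470.8 110.8] [ 0.57   -0.1598] to tip [0.0405 0.0438]
blue 5120 [410.4 247.4] [ 0.5009 -0.1413] to tip [0.1096 0.0253]
yellow 357 [289.1  33.7] [ 0.6022 -0.0748] to tip [ 0.0083 -0.0412]
yellow 1602 [289.3 112.5] [ 0.5691 -0.0759] to tip [ 0.0414 -0.0401]
green 391 [383.8  12.5] [ 0.6105 -0.1149] to tip [-0.     -0.0011]
green 1920 [380.  111.5] [ 0.5696 -0.1178] to tip [0.0409 0.0018]
```

Request:
jog_arm(
  plan=[
    [-1,0.01,0.025,0,0],
    [-1,0,0,0,0],
    [-1,0,0,0,0],
    [-1,0,0,0,0],
    [-1,0,0,0,0],
  ],
)

```text
time_s: 41.9
tcp_pos: [0.5039, -0.062, 0.0313]
tool_rot: [[1.0, 0.002, 0.001], [0.002, -1.0, 0.0], [0.001, -0.0, -1.0]]
force: [-1.5, 0.8, 9.6]
gripper_width: 0.0134
```

Request:
jog_arm(
  plan=[
    [-1,0,0,0,0],
    [-1,0,0,0,0],
    [-1,0,0,0,0],
    [-1,0,0,0,0],
    [-1,0,0,0,0],
  ],
)

```text
time_s: 42.4
tcp_pos: [0.5039, -0.062, 0.0313]
tool_rot: [[1.0, 0.002, 0.001], [0.002, -1.0, 0.0], [0.001, -0.0, -1.0]]
force: [0.4, -0.2, 9.7]
gripper_width: 0.0139
```

Request:
jog_arm(
  plan=[
    [-1,0,0,0,0],
    [-1,0,0,0,0],
    [-1,0,0,0,0],
    [-1,0,0,0,0],
    [-1,0,0,0,0],
  ],
)

```text
time_s: 42.9
tcp_pos: [0.5039, -0.062, 0.0313]
tool_rot: [[1.0, 0.002, 0.001], [0.002, -1.0, 0.0], [0.001, -0.0, -1.0]]
force: [-0.7, 1.1, 10.1]
gripper_width: 0.0139
```

```bash
python3 - <<'E'
from h import *
o=get_obs(); print(o['tcp_pos'],yaw(o),o['gripper_width'],o['force'])
s=snap('wrist'); marks(s)
E
```

```text
[ 0.50387438 -0.06199341  0.03130292] 0.13051744588154224 0.013908127836236161 [-0.65857355  1.0932913  10.06087041]
blue 367 [471.4  52.7] [ 0.5948 -0.1563] to tip [0.0157 0.0403]
blue 2400 [471.  110.8] [ 0.57   -0.1608] to tip [0.0405 0.0448]
blue 5128 [410.5 247.4] [ 0.5009 -0.1423] to tip [0.1096 0.0263]
yellow 358 [289.1  33.7] [ 0.6022 -0.0759] to tip [ 0.0083 -0.0401]
yellow 1604 [289.3 112.5] [ 0.5691 -0.0769] to tip [ 0.0414 -0.0391]
green 392 [383.8  12.3] [ 0.6106 -0.116 ] to tip [-0.0001 -0.    ]
green 1924 [380.  111.5] [ 0.5697 -0.1189] to tip [0.0408 0.0029]
```

Request:
jog_arm(
  plan=[
    [-1,-0.05,-0.4,0,0],
    [-1,-0.08,-0.6,0,0],
    [-1,-0.08,-0.6,0,0],
    [-1,-0.08,-0.6,0,0],
    [-1,-0.06,-0.5,0,0],
  ],
)

```text
time_s: 43.45
tcp_pos: [0.4901, 0.0467, 0.0313]
tool_rot: [[1.0, 0.002, 0.002], [0.002, -1.0, 0.0], [0.002, -0.0, -1.0]]
force: [2.9, -2.9, 5.6]
gripper_width: 0.0138
```

Request:
jog_arm(
  plan=[
    [-1,-0.05,-0.07,0,0],
    [-1,-0.05,-0.07,0,0],
    [-1,-0.05,-0.07,0,0],
    [-1,-0.05,-0.07,0,0],
    [-1,0,0,0,0],
  ],
)

```text
time_s: 43.95
tcp_pos: [0.4876, 0.0525, 0.0314]
tool_rot: [[1.0, 0.006, 0.012], [0.006, -1.0, -0.005], [0.012, 0.005, -1.0]]
force: [18.7, -42.8, -9.7]
gripper_width: 0.0134
```

```bash
python3 - <<'E'
from h import *
o=get_obs(); print(o['tcp_pos'],yaw(o),o['gripper_width'],o['force'])
s=snap('wrist'); save(s,'w34',k=1.5); marks(s)
E
```

```text
[0.48761478 0.05251889 0.03140835] 0.32706802993678935 0.01340316596542615 [ 18.72563055 -42.81045756  -9.68190037]
blue 357 [470.8  54.4] [ 0.5783 -0.0424] to tip [ 0.0322 -0.0736]
blue 2346 [470.6 111.9] [ 0.5535 -0.0469] to tip [ 0.057  -0.0691]
blue 5069 [411.5 247.2] [ 0.4847 -0.0286] to tip [ 0.1258 -0.0874]
yellow 350 [291.   34.6] [0.5858 0.0381] to tip [ 0.0247 -0.1541]
yellow 1577 [291.  112.3] [0.5529 0.0369] to tip [ 0.0576 -0.1529]
green 376 [384.5  14.2] [ 0.5941 -0.002 ] to tip [ 0.0164 -0.114 ]
green 1888 [380.8 112. ] [ 0.5533 -0.0049] to tip [ 0.0572 -0.1111]
```

Request:
jog_arm(
  plan=[
    [-1,0,0.05,0,0],
    [-1,0,0.05,0,0],
    [-1,0,0,0,0],
    [-1,0,0,0,0],
    [-1,0,0,0,0],
  ],
)

```text
time_s: 44.5
tcp_pos: [0.4876, 0.052, 0.0315]
tool_rot: [[1.0, 0.003, 0.012], [0.003, -1.0, -0.001], [0.012, 0.001, -1.0]]
force: [16.8, -10.2, -9.2]
gripper_width: 0.0134
```

```bash
python3 - <<'E'
from h import *
o=get_obs(); print(o['tcp_pos'],yaw(o),o['gripper_width'],o['force'])
s=snap('wrist'); marks(s)
E
```

```text
[0.48758446 0.05200672 0.03147425] 0.15786228349264878 0.013414847135275795 [ 16.78993394 -10.15944654  -9.20693537]
blue 361 [469.9  53.4] [ 0.5784 -0.0425] to tip [ 0.0321 -0.0735]
blue 2365 [469.9 110.8] [ 0.5537 -0.047 ] to tip [ 0.0568 -0.069 ]
blue 5073 [410.7 247. ] [ 0.4847 -0.0285] to tip [ 0.1258 -0.0875]
yellow 354 [289.3  34.5] [0.5858 0.038 ] to tip [ 0.0247 -0.154 ]
yellow 1580 [289.5 112.3] [0.5528 0.0369] to tip [ 0.0577 -0.1529]
green 387 [382.9  13.6] [ 0.5941 -0.0021] to tip [ 0.0164 -0.1139]
green 1903 [379.6 111.3] [ 0.5534 -0.005 ] to tip [ 0.0571 -0.111 ]
```

Request:
jog_arm(
  plan=[
    [-1,0.06,0.01,0,0],
    [-1,0,0,0,0],
    [-1,0,0,0,0],
    [-0.2,0,0,0,0],
    [-0.2,0,0,0,0],
  ],
)

```text
time_s: 45.05
tcp_pos: [0.4829, 0.0524, 0.0304]
tool_rot: [[1.0, 0.002, -0.001], [0.002, -1.0, 0.0], [-0.001, -0.0, -1.0]]
force: [0.0, -0.1, 0.3]
gripper_width: 0.0341
```

Request:
jog_arm(
  plan=[
    [-0.2,0,0,0,0],
    [-0.2,0,0,-0.5,0],
    [-0.2,0,0,-0.6,0],
    [-0.2,0,0,0,0],
    [-0.2,0,0,0,0],
  ],
)

```text
time_s: 45.55
tcp_pos: [0.4836, 0.0523, 0.0747]
tool_rot: [[1.0, 0.002, 0.0], [0.002, -1.0, 0.0], [0.0, -0.0, -1.0]]
force: [-0.1, -0.4, -0.1]
gripper_width: 0.0342
```

```bash
python3 - <<'E'
from h import *
o=get_obs(); print(o['tcp_pos'],yaw(o),o['gripper_width'],o['force'])
s=snap('wrist'); save(s,'w35',k=1.5); marks(s)
r=rectify(s,.064,.43,.58,-.10,.08,.00025); cv2.imwrite('pics/r7.png',r[...,::-1])
E
```

```text
[0.4836045  0.05230232 0.07474316] 0.12940689989963736 0.034181630042853 [-0.14484148 -0.36009394 -0.10013621]
blue 214 [423.1  57. ] [ 0.5784 -0.0424] to tip [ 0.0321 -0.0736]
blue 1233 [423.4 101.9] [ 0.5538 -0.0462] to tip [ 0.0567 -0.0698]
blue 2674 [379.3 208.4] [ 0.4872 -0.0274] to tip [ 0.1233 -0.0886]
yellow 203 [282.5  42.4] [0.5858 0.0379] to tip [ 0.0247 -0.1539]
yellow 937 [282.7 103.2] [0.5529 0.037 ] to tip [ 0.0576 -0.153 ]
green 221 [355.   26.2] [ 0.5941 -0.0022] to tip [ 0.0164 -0.1138]
green 1054 [352.9 102.3] [ 0.5535 -0.0045] to tip [ 0.057  -0.1115]
```

```bash
python3 - <<'E'
from h import *
plan([.4915,-.0243,.065],-10.3,5,-.25)
E
```

```text
from [0.4832 0.0522 0.0742] yaw 0.12 d [ 0.0083 -0.0765 -0.0092] dyaw -10.42 w 0.0341 F [-0.3 -0.3  0.2] t 45.6 need rows 2.0
[-0.25,0.041,0.383,0.046,0.0116],[-0.25,0.055,0.381,0.046,0.0116],[-0.25,0.068,0.379,0.046,0.0116],[-0.25,0.082,0.376,0.046,0.0116],[-0.25,0.096,0.373,0.046,0.0116],
```

Request:
jog_arm(
  plan=[
    [-0.25,0.04,0.383,0,0.0116],
    [-0.25,0.055,0.381,0,0.0116],
    [-0.25,0.068,0.379,0.05,0.0116],
    [-0.25,0.082,0.376,0.1,0.0116],
    [-0.25,0.096,0.373,0.1,0.0116],
  ],
)

```text
time_s: 46.1
tcp_pos: [0.4911, -0.0249, 0.0634]
tool_rot: [[0.984, -0.181, -0.002], [-0.181, -0.984, 0.0], [-0.002, 0.0, -1.0]]
force: [-0.7, 1.2, 0.1]
gripper_width: 0.0321
```

Request:
jog_arm(
  plan=[
    [-0.25,0,0,0,0],
    [-0.25,0,0,0,0],
    [-0.25,0,0,0,0],
    [-0.25,0,0,0,0],
    [-0.25,0,0,0,0],
  ],
)

```text
time_s: 46.6
tcp_pos: [0.492, -0.0239, 0.0647]
tool_rot: [[0.984, -0.178, 0.0], [-0.178, -0.984, 0.0], [0.0, -0.0, -1.0]]
force: [0.3, 0.2, 0.1]
gripper_width: 0.0321
```

```bash
python3 - <<'E'
from h import *
s=snap('wrist'); save(s,'w36',k=1.5)
plan([.4915,-.0243,.0367],-10.3,5,-.25)
E
```

```text
from [ 0.4921 -0.024   0.0647] yaw -10.27 d [-0.0006 -0.0003 -0.028 ] dyaw -0.03 w 0.032 F [ 1.1 -0.  -0.5] t 46.65 need rows 1.0
[-0.25,-0.003,0.002,0.140,0.0000],[-0.25,-0.003,0.002,0.140,0.0000],[-0.25,-0.003,0.002,0.140,0.0000],[-0.25,-0.003,0.002,0.140,0.0000],[-0.25,-0.003,0.002,0.140,0.0000],
```

Request:
jog_arm(
  plan=[
    [-0.25,0,0,0.25,0],
    [-0.25,0,0,0.25,0],
    [-0.25,0,0,0.15,0],
    [-0.25,0,0,0.05,0],
    [-1,0,0,0,0],
  ],
)

```text
time_s: 47.15
tcp_pos: [0.4916, -0.0244, 0.036]
tool_rot: [[0.984, -0.179, -0.001], [-0.179, -0.984, 0.0], [-0.001, 0.0, -1.0]]
force: [0.3, -0.6, -0.1]
gripper_width: 0.0189
```

Request:
jog_arm(
  plan=[
    [-1,0,0,0,0],
    [-1,0,0,0,0],
    [-1,0,0,0,0],
    [-1,0,0,0,-0.02],
    [-1,0,0,0,-0.04],
  ],
)

```text
time_s: 47.65
tcp_pos: [0.492, -0.0243, 0.0366]
tool_rot: [[1.0, 0.011, -0.0], [0.011, -1.0, 0.0], [-0.0, -0.0, -1.0]]
force: [-0.2, 0.7, -5.0]
gripper_width: 0.0102
```

Request:
jog_arm(
  plan=[
    [-1,0,0,0,-0.045],
    [-1,0,0,0,-0.045],
    [-1,0,0,0,-0.045],
    [-1,0,0,0,-0.045],
    [-1,0,0,0,-0.045],
  ],
)

```text
time_s: 48.15
tcp_pos: [0.4915, -0.0242, 0.0366]
tool_rot: [[0.751, 0.66, -0.001], [0.66, -0.751, 0.0], [-0.001, -0.001, -1.0]]
force: [-1.3, 1.7, -3.1]
gripper_width: 0.0102
```

Request:
jog_arm(
  plan=[
    [-1,0,0,0,-0.045],
    [-1,0,0,0,-0.045],
    [-1,0,0,0,-0.045],
    [-1,0,0,0,-0.045],
    [-1,0,0,0,-0.045],
  ],
)

```text
time_s: 48.65
tcp_pos: [0.4913, -0.0242, 0.0366]
tool_rot: [[0.143, 0.99, -0.001], [0.99, -0.143, 0.0], [0.0, -0.001, -1.0]]
force: [-1.2, 0.7, -2.7]
gripper_width: 0.0106
```

```bash
python3 - <<'E'
from h import *
o=get_obs(); print(o['tcp_pos'],yaw(o),o['gripper_width'],o['force'],o['ft_torque'])
s=snap('wrist'); save(s,'w37',k=1.5)
E
```

```text
[ 0.4912582  -0.0241778   0.03655128] 81.78662981499245 0.010550411943212216 [-1.16068047  0.67007446 -2.74167427] [ 0.25285802  0.27866766 -0.00264569]
```

Request:
jog_arm(
  plan=[
    [-1,0,0,0,-0.045],
    [-1,0,0,0,-0.045],
    [-1,0,0,0,-0.045],
    [-1,0,0,0,-0.04],
    [-1,0,0,0,0],
  ],
)

```text
time_s: 49.2
tcp_pos: [0.4915, -0.0244, 0.0366]
tool_rot: [[-0.389, 0.921, -0.001], [0.921, 0.389, 0.0], [0.0, -0.001, -1.0]]
force: [-1.6, 0.4, -2.4]
gripper_width: 0.0103
```

```bash
python3 - <<'E'
from h import *
o=get_obs(); print(o['tcp_pos'],yaw(o),o['gripper_width'],o['force'],o['ft_torque'])
s=snap('wrist'); save(s,'w38',k=1.5)
E
```

```text
[ 0.49153311 -0.02436476  0.03656023] 112.8990020108617 0.010292395008170734 [-1.59899154  0.38567392 -2.44969012] [ 0.11712661  0.25554994 -0.02909773]
```

Request:
jog_arm(
  plan=[
    [-0.25,0,0,0,0],
    [-0.25,0,0,0,0],
    [-0.25,0,0,-0.6,0],
    [-0.25,0,0,-0.8,0],
    [-0.25,0,0,-0.4,-0.045],
  ],
)

```text
time_s: 49.75
tcp_pos: [0.4936, -0.0246, 0.1109]
tool_rot: [[-0.516, 0.857, 0.004], [0.857, 0.516, -0.0], [-0.002, 0.003, -1.0]]
force: [0.8, 0.9, 1.3]
gripper_width: 0.032
```

Request:
jog_arm(
  plan=[
    [-0.25,0,0,0,-0.047],
    [-0.25,0,0,0,-0.047],
    [-0.25,0,0,0,-0.047],
    [-0.25,0,0,0,-0.047],
    [-0.25,0,0,0,-0.047],
  ],
)

```text
time_s: 50.25
tcp_pos: [0.4927, -0.0245, 0.1091]
tool_rot: [[-0.959, 0.282, 0.002], [0.282, 0.959, -0.0], [-0.002, 0.0, -1.0]]
force: [0.5, 0.3, -0.3]
gripper_width: 0.0318
```

```bash
python3 - <<'E'
from h import *
s=snap('wrist'); plan([.5528,.0376,.085],180.5,5,-.36)
E
```

```text
from [ 0.4927 -0.0245  0.1091] yaw 164.04 d [ 0.0601  0.0621 -0.0241] dyaw 16.46 w 0.0321 F [-0.5 -0.4 -0.2] t 50.3 need rows 2.0
[-0.36,-0.203,0.381,0.120,-0.0183],[-0.36,-0.225,0.369,0.120,-0.0183],[-0.36,-0.246,0.356,0.120,-0.0183],[-0.36,-0.266,0.341,0.120,-0.0183],[-0.36,-0.285,0.325,0.120,-0.0183],
```

Request:
jog_arm(
  plan=[
    [-0.36,-0.203,0.381,0.12,-0.0183],
    [-0.36,-0.225,0.37,0.12,-0.0183],
    [-0.36,-0.246,0.356,0.12,-0.0183],
    [-0.36,-0.266,0.341,0.12,-0.0183],
    [-0.36,-0.285,0.325,0.12,-0.0183],
  ],
)

```text
time_s: 50.8
tcp_pos: [0.5538, 0.0376, 0.0847]
tool_rot: [[-1.0, 0.005, 0.001], [0.005, 1.0, 0.0], [-0.001, 0.0, -1.0]]
force: [-0.1, 0.3, 0.4]
gripper_width: 0.0273
```

Request:
jog_arm(
  plan=[
    [-0.36,0,0,0,0],
    [-0.36,0,0,0,0],
    [-0.36,0,0,0,0],
    [-0.36,0,0,0,0],
    [-0.36,0,0,0,0],
  ],
)

```text
time_s: 51.3
tcp_pos: [0.5526, 0.0366, 0.0849]
tool_rot: [[-1.0, 0.004, 0.0], [0.004, 1.0, -0.0], [-0.0, -0.0, -1.0]]
force: [0.2, 0.4, 0.6]
gripper_width: 0.0271
```

```bash
python3 - <<'E'
from h import *
s=snap('wrist'); save(s,'w39',k=1.5); marks(s)
plan([.5528,.0376,.0295],180.5,5,-.36)
E
```

```text
blue 2989 [150.7 120. ] [ 0.4927 -0.0304] to tip [ 0.1178 -0.0856]
blue 781 [134.8 217.8] [ 0.5585 -0.0478] to tip [ 0.052  -0.0682]
blue 122 [142.5 248. ] [ 0.5814 -0.0449] to tip [ 0.0291 -0.0711]
yellow 653 [255.2 216.3] [0.5577 0.0353] to tip [ 0.0528 -0.1513]
yellow 105 [255.9 257. ] [0.5887 0.0356] to tip [ 0.0218 -0.1516]
green 687 [194.9 217. ] [ 0.558  -0.0063] to tip [ 0.0525 -0.1097]
from [0.5527 0.0367 0.0848] yaw 179.79 d [ 0.0001  0.0009 -0.0553] dyaw 0.71 w 0.0274 F [ 0.8  0.9 -0. ] t 51.35 need rows 2.0
[-0.36,-0.000,0.004,0.277,-0.0008],[-0.36,-0.000,0.004,0.277,-0.0008],[-0.36,-0.000,0.004,0.277,-0.0008],[-0.36,-0.000,0.004,0.277,-0.0008],[-0.36,-0.001,0.004,0.277,-0.0008],
```

Request:
jog_arm(
  plan=[
    [-0.36,-0.075,-0.035,0.3,0],
    [-0.36,0,0,0.5,0],
    [-0.36,0,0,0.4,0],
    [-0.36,0,0,0.15,0],
    [-0.36,0,0,0.03,0],
  ],
)

```text
time_s: 51.85
tcp_pos: [0.5552, 0.0355, 0.0282]
tool_rot: [[-1.0, 0.003, -0.002], [0.003, 1.0, -0.0], [0.002, -0.0, -1.0]]
force: [0.8, -0.5, 0.5]
gripper_width: 0.0273
```

Request:
jog_arm(
  plan=[
    [-0.36,0,0,0,0],
    [-1,0,0,0,0],
    [-1,0,0,0,0],
    [-1,0,0,0,0],
    [-1,0,0,0,0],
  ],
  grip_force=40,
)

```text
time_s: 52.35
tcp_pos: [0.5564, 0.0357, 0.0302]
tool_rot: [[-1.0, 0.003, 0.001], [0.003, 1.0, 0.0], [-0.001, 0.0, -1.0]]
force: [-0.3, 1.3, 5.5]
gripper_width: 0.0083
```

Request:
jog_arm(
  plan=[
    [-1,0,0,-0.2,0],
    [-1,0,0,-0.5,0],
    [-1,0,0,-0.7,0],
    [-1,0,0,-0.4,0],
    [-1,0,0,0,0],
  ],
)

```text
time_s: 52.85
tcp_pos: [0.5576, 0.0357, 0.104]
tool_rot: [[-1.0, 0.003, 0.005], [0.003, 1.0, 0.0], [-0.005, 0.0, -1.0]]
force: [1.0, 0.3, -0.9]
gripper_width: 0.0087
```

```bash
python3 - <<'E'
from h import *
o=get_obs();s=snap('wrist'); save(s,'w40',k=1.5);heldmark(s,'yellow',o,.001)
for uv in [(249,290),(264,290),(240,220),(270,218)]: print((np.array(o['tool_rot']).T@(dep(s,*uv)-o['tcp_pos'])).round(4))
plan([.4925,.3207,.05],184.6,10,-1)
E
```

```text
yellow [ 247  217   20   62 1110] [256.6 247.5] tool [-0.0014 -0.0002 -0.009 ]
yellow [249 291  17  15 181] [257.  298.2] tool [-0.0315 -0.     -0.0089]
[-0.0269 -0.0043 -0.0082]
[-0.027   0.0037 -0.008 ]
[ 0.0133 -0.0086 -0.0078]
[ 0.0144  0.0065 -0.0078]
from [0.5566 0.0357 0.1025] yaw 179.85 d [-0.0641  0.285  -0.0525] dyaw 4.75 w 0.0082 F [-0.5 -1.1 -0.5] t 52.9 need rows 7.0
[-1,0.162,0.712,0.131,-0.0026],[-1,0.156,0.713,0.131,-0.0026],[-1,0.150,0.715,0.131,-0.0026],[-1,0.144,0.716,0.131,-0.0026],[-1,0.138,0.717,0.131,-0.0026],
[-1,0.132,0.718,0.131,-0.0026],[-1,0.127,0.719,0.131,-0.0026],[-1,0.121,0.720,0.131,-0.0026],[-1,0.115,0.721,0.131,-0.0026],[-1,0.109,0.722,0.131,-0.0026],
```

Request:
jog_arm(
  plan=[
    [-1,0.16,0.712,0.05,-0.0026],
    [-1,0.156,0.713,0.05,-0.0026],
    [-1,0.15,0.715,0.05,-0.0026],
    [-1,0.144,0.716,0.05,-0.0026],
    [-1,0.138,0.717,0.05,-0.0026],
  ],
)

```text
time_s: 53.4
tcp_pos: [0.5227, 0.1789, 0.09]
tool_rot: [[-0.999, -0.038, -0.002], [-0.038, 0.999, -0.001], [0.002, -0.001, -1.0]]
force: [0.2, 0.2, -0.7]
gripper_width: 0.0083
```

Request:
jog_arm(
  plan=[
    [-1,0.132,0.718,0.2,-0.0026],
    [-1,0.127,0.719,0.2,-0.0026],
    [-1,0.121,0.72,0.2,-0.0026],
    [-1,0.115,0.721,0.2,-0.0026],
    [-1,0.109,0.722,0.2,-0.0026],
  ],
)

```text
time_s: 53.9
tcp_pos: [0.4907, 0.3212, 0.0497]
tool_rot: [[-0.997, -0.079, -0.002], [-0.079, 0.997, -0.001], [0.002, -0.001, -1.0]]
force: [0.7, 0.2, 0.2]
gripper_width: 0.0085
```

Request:
jog_arm(
  plan=[
    [-1,0,0,0.2,0],
    [-1,0,0,0.2,0],
    [-1,0,0,0,0],
    [-1,0,0,0,0],
    [-1,0,0,0,0],
  ],
)

```text
time_s: 54.4
tcp_pos: [0.4925, 0.3198, 0.0357]
tool_rot: [[-0.997, -0.078, 0.0], [-0.078, 0.997, 0.0], [-0.0, 0.0, -1.0]]
force: [-0.5, 0.2, -1.7]
gripper_width: 0.0083
```

```bash
python3 - <<'E'
from h import *
o=get_obs();s=snap('wrist'); save(s,'w41',k=1.5);heldmark(s,'yellow',o,.0)
plan([.4925,.3207,.0045],184.6,5,-1)
E
```

```text
yellow [ 247  218   21   61 1122] [256.6 247.7] tool [-0.002  -0.0002 -0.008 ]
yellow [249 291  17  15 183] [256.9 298.2] tool [-0.0321 -0.0001 -0.008 ]
from [0.4925 0.32   0.0358] yaw -175.54 d [-0.      0.0007 -0.0313] dyaw 0.14 w 0.0088 F [-0.4 -0.4 -0.3] t 54.45 need rows 1.0
[-1,-0.000,0.003,0.156,-0.0002],[-1,-0.000,0.003,0.156,-0.0002],[-1,-0.000,0.003,0.156,-0.0002],[-1,-0.000,0.003,0.156,-0.0002],[-1,-0.000,0.003,0.156,-0.0002],
```

Request:
jog_arm(
  plan=[
    [-1,0,0,0.3,0],
    [-1,0,0,0.3,0],
    [-1,0,0,0.15,0],
    [-1,0,0,0.04,0],
    [-1,0,0,0,0],
  ],
)

```text
time_s: 54.95
tcp_pos: [0.4915, 0.3203, 0.0032]
tool_rot: [[-0.997, -0.079, -0.001], [-0.079, 0.997, -0.001], [0.001, -0.001, -1.0]]
force: [0.5, -1.0, 0.9]
gripper_width: 0.0082
```

Request:
jog_arm(
  plan=[
    [-1,0,0,0,0],
    [-0.4,0,0,0,0],
    [-0.4,0,0,0,0],
    [-0.4,0,0,-0.3,0],
    [-0.4,0,0,-0.7,0],
  ],
)

```text
time_s: 55.45
tcp_pos: [0.4906, 0.3197, 0.0429]
tool_rot: [[-0.997, -0.079, -0.004], [-0.079, 0.997, -0.002], [0.004, -0.002, -1.0]]
force: [0.4, 0.3, -0.1]
gripper_width: 0.0255
```

```bash
python3 - <<'E'
from h import *
o=get_obs();s=snap('wrist');print(o['gripper_width'],o['force']); save(s,'w42',k=1.5)
plan([.556,-.005,.085],180.2,10,-.36)
E
```

```text
0.025542963933669213 [ 0.41298374  0.34219988 -0.09553414]
from [0.4936 0.3216 0.0483] yaw -175.47 d [ 0.0624 -0.3266  0.0367] dyaw -4.33 w 0.0256 F [0.5 0.6 2.2] t 55.5 need rows 8.0
[-0.36,-0.091,-0.826,-0.092,0.0024],[-0.36,-0.097,-0.826,-0.092,0.0024],[-0.36,-0.104,-0.825,-0.092,0.0024],[-0.36,-0.110,-0.824,-0.092,0.0024],[-0.36,-0.116,-0.823,-0.092,0.0024],
[-0.36,-0.122,-0.822,-0.092,0.0024],[-0.36,-0.128,-0.821,-0.092,0.0024],[-0.36,-0.135,-0.820,-0.092,0.0024],[-0.36,-0.141,-0.819,-0.092,0.0024],[-0.36,-0.147,-0.818,-0.092,0.0024],
```

Request:
jog_arm(
  plan=[
    [-0.36,-0.09,-0.826,-0.35,0.0024],
    [-0.36,-0.097,-0.826,-0.3,0.0024],
    [-0.36,-0.104,-0.825,-0.15,0.0024],
    [-0.36,-0.11,-0.824,-0.1,0.0024],
    [-0.36,-0.116,-0.823,0,0.0024],
  ],
)

```text
time_s: 56.0
tcp_pos: [0.5242, 0.1564, 0.0815]
tool_rot: [[-0.999, -0.041, 0.003], [-0.041, 0.999, 0.001], [-0.003, 0.001, -1.0]]
force: [0.3, -1.2, 0.4]
gripper_width: 0.0273
```

Request:
jog_arm(
  plan=[
    [-0.36,-0.122,-0.822,0,0.0024],
    [-0.36,-0.128,-0.821,0,0.0024],
    [-0.36,-0.135,-0.82,0,0.0024],
    [-0.36,-0.14,-0.819,0,0.0024],
    [-0.36,-0.147,-0.818,0,0.0024],
  ],
)

```text
time_s: 56.5
tcp_pos: [0.5549, -0.0073, 0.0808]
tool_rot: [[-1.0, -0.003, 0.001], [-0.003, 1.0, -0.0], [-0.001, -0.0, -1.0]]
force: [1.4, -0.4, -0.2]
gripper_width: 0.0276
```

Request:
jog_arm(
  plan=[
    [-0.36,0,0,0,0],
    [-0.36,0,0,0,0],
    [-0.36,0,0,0,0],
    [-0.36,0,0,0,0],
    [-0.36,0,0,0,0],
  ],
)

```text
time_s: 57.0
tcp_pos: [0.5542, -0.005, 0.0799]
tool_rot: [[-1.0, -0.005, -0.0], [-0.005, 1.0, 0.0], [0.0, 0.0, -1.0]]
force: [-0.3, -1.1, 0.0]
gripper_width: 0.0271
```

```bash
python3 - <<'E'
from h import *
s=snap('wrist'); save(s,'w43',k=1.5); marks(s)
plan([.556,-.005,.0295],180.2,5,-.36)
E
```

```text
blue 3093 [220.9 116.1] [ 0.4921 -0.0275] to tip [ 0.1184 -0.0885]
blue 735 [195.6 217.6] [ 0.5586 -0.0463] to tip [ 0.0519 -0.0697]
blue 46 [196.1 246.6] [ 0.58  -0.047] to tip [ 0.0305 -0.069 ]
green 639 [257.5 217.5] [ 0.5583 -0.0047] to tip [ 0.0522 -0.1113]
green 116 [257.7 269.2] [ 0.5973 -0.0044] to tip [ 0.0132 -0.1116]
from [ 0.5543 -0.0051  0.0799] yaw -179.72 d [ 0.0017  0.0001 -0.0504] dyaw -0.08 w 0.0272 F [0.3 0.1 0.1] t 57.05 need rows 2.0
[-0.36,-0.009,0.000,0.252,0.0001],[-0.36,-0.009,0.000,0.252,0.0001],[-0.36,-0.009,0.000,0.252,0.0001],[-0.36,-0.009,0.000,0.252,0.0001],[-0.36,-0.009,0.000,0.252,0.0001],
```

Request:
jog_arm(
  plan=[
    [-0.36,-0.05,0.01,0.3,0],
    [-0.36,0,0,0.4,0],
    [-0.36,0,0,0.35,0],
    [-0.36,0,0,0.18,0],
    [-0.36,0,0,0.03,0],
  ],
)

```text
time_s: 57.55
tcp_pos: [0.5554, -0.0054, 0.0279]
tool_rot: [[-1.0, -0.004, -0.003], [-0.004, 1.0, 0.0], [0.003, 0.0, -1.0]]
force: [0.2, 0.1, -0.0]
gripper_width: 0.0278
```

Request:
jog_arm(
  plan=[
    [-0.36,0,0,0,0],
    [-1,0,0,0,0],
    [-1,0,0,0,0],
    [-1,0,0,0,0],
    [-1,0,0,0,0],
  ],
)

```text
time_s: 58.05
tcp_pos: [0.5568, -0.0055, 0.0299]
tool_rot: [[-1.0, -0.004, 0.001], [-0.004, 1.0, -0.0], [-0.001, -0.0, -1.0]]
force: [-0.8, 0.2, 1.3]
gripper_width: 0.0085
```

Request:
jog_arm(
  plan=[
    [-1,0,0,-0.2,0],
    [-1,0,0,-0.5,0],
    [-1,0,0,-0.7,0],
    [-1,0,0,-0.4,0],
    [-1,0,0,0,0],
  ],
)

```text
time_s: 58.55
tcp_pos: [0.5581, -0.0056, 0.1041]
tool_rot: [[-1.0, -0.004, 0.005], [-0.004, 1.0, -0.0], [-0.005, -0.0, -1.0]]
force: [-0.2, -0.6, -0.5]
gripper_width: 0.0089
```

```bash
python3 - <<'E'
from h import *
o=get_obs();s=snap('wrist'); save(s,'w44',k=1.5);heldmark(s,'green',o,.0)
plan([.496,.2768,.05],184.6,10,-1)
E
```

```text
green [ 247  218   21   61 1122] [256.6 247.7] tool [-0.002  -0.0002 -0.008 ]
green [249 304  17  15 180] [257.2 310.8] tool [-0.0402  0.0001 -0.0078]
from [ 0.5572 -0.0056  0.1027] yaw -179.79 d [-0.0612  0.2824 -0.0527] dyaw 4.39 w 0.0077 F [ 0.3 -0.1 -0.6] t 58.6 need rows 7.0
[-1,0.150,0.706,0.132,-0.0024],[-1,0.145,0.708,0.132,-0.0024],[-1,0.140,0.709,0.132,-0.0024],[-1,0.134,0.710,0.132,-0.0024],[-1,0.129,0.711,0.132,-0.0024],
[-1,0.123,0.712,0.132,-0.0024],[-1,0.118,0.713,0.132,-0.0024],[-1,0.112,0.714,0.132,-0.0024],[-1,0.107,0.714,0.132,-0.0024],[-1,0.101,0.715,0.132,-0.0024],
```

Request:
jog_arm(
  plan=[
    [-1,0.15,0.706,0.05,-0.0024],
    [-1,0.145,0.708,0.05,-0.0024],
    [-1,0.14,0.709,0.05,-0.0024],
    [-1,0.134,0.71,0.05,-0.0024],
    [-1,0.129,0.711,0.05,-0.0024],
  ],
)

```text
time_s: 59.1
tcp_pos: [0.5245, 0.1365, 0.0901]
tool_rot: [[-0.999, -0.041, -0.002], [-0.041, 0.999, -0.001], [0.002, -0.0, -1.0]]
force: [0.2, -0.1, -0.0]
gripper_width: 0.0081
```

Request:
jog_arm(
  plan=[
    [-1,0.123,0.712,0.2,-0.0024],
    [-1,0.118,0.713,0.2,-0.0024],
    [-1,0.112,0.714,0.2,-0.0024],
    [-1,0.107,0.714,0.2,-0.0024],
    [-1,0.1,0.715,0.2,-0.0024],
  ],
)

```text
time_s: 59.6
tcp_pos: [0.4941, 0.2776, 0.0498]
tool_rot: [[-0.997, -0.079, -0.002], [-0.079, 0.997, -0.001], [0.002, -0.001, -1.0]]
force: [0.8, -0.6, -0.5]
gripper_width: 0.0087
```

Request:
jog_arm(
  plan=[
    [-1,0,0,0.1,0],
    [-1,0,0,0,0],
    [-1,0,0,0,0],
    [-1,0,0,0,0],
    [-1,0,0,0,0],
  ],
)

```text
time_s: 60.1
tcp_pos: [0.4958, 0.2762, 0.0477]
tool_rot: [[-0.997, -0.078, 0.0], [-0.078, 0.997, 0.0], [-0.0, 0.0, -1.0]]
force: [-0.6, -0.6, 0.4]
gripper_width: 0.0082
```

```bash
python3 - <<'E'
from h import *
o=get_obs();s=snap('wrist'); save(s,'w45',k=1.5);heldmark(s,'green',o,.0); print(mathold(s,.42,.6,.22,.42))
plan([.496,.2768,.0045],184.6,5,-1)
E
```

```text
green [ 247  218   21   61 1130] [256.7 247.8] tool [-0.002  -0.0002 -0.008 ]
green [249 304  17  15 184] [257.2 310.9] tool [-0.0402  0.0001 -0.008 ]
{'blue': None, 'yellow': {'o': (0.5066, 0.3214), 'yaw': 4.3, 'size': (65.5, 27.5), 'nblob': 2, 'mark': (np.float64(0.524), np.float64(0.3233)), 'o_from_mark': array([0.5061, 0.322 ])}, 'green': {'o': (0.5346, 0.2792), 'yaw': 4.4, 'size': (83.6, 34.6), 'nblob': 2, 'mark': (np.float64(0.5692), np.float64(0.2823)), 'o_from_mark': array([0.5433, 0.2803])}}
from [0.4958 0.2763 0.0477] yaw -175.54 d [ 0.0002  0.0005 -0.0432] dyaw 0.14 w 0.0083 F [-0.3  0.5 -1.6] t 60.15 need rows 1.0
[-1,-0.001,0.002,0.216,-0.0002],[-1,-0.001,0.002,0.216,-0.0002],[-1,-0.001,0.002,0.216,-0.0002],[-1,-0.001,0.002,0.216,-0.0002],[-1,-0.001,0.002,0.216,-0.0002],
```

Request:
jog_arm(
  plan=[
    [-1,0,0.01,0.35,0],
    [-1,0,0,0.35,0],
    [-1,0,0,0.25,0],
    [-1,0,0,0.1,0],
    [-1,0,0,0.04,0],
  ],
)

```text
time_s: 60.65
tcp_pos: [0.4943, 0.2768, 0.0029]
tool_rot: [[-0.997, -0.079, -0.003], [-0.079, 0.997, -0.001], [0.003, -0.001, -1.0]]
force: [-4.3, -2.6, 11.5]
gripper_width: 0.0084
```

Request:
jog_arm(
  plan=[
    [-1,0,0,0,0],
    [-0.45,0,0,0,0],
    [-0.45,0,0,0,0],
    [-0.45,0,0,-0.3,0],
    [-0.45,0,0,-0.7,0],
  ],
)

```text
time_s: 61.15
tcp_pos: [0.494, 0.2766, 0.0432]
tool_rot: [[-0.997, -0.079, -0.003], [-0.079, 0.997, -0.002], [0.003, -0.002, -1.0]]
force: [0.5, -0.1, 0.4]
gripper_width: 0.0235
```

```bash
python3 - <<'E'
from h import *
o=get_obs();s=snap('wrist');print(o['gripper_width'],o['force']); save(s,'w46',k=1.5)
plan([.5563,-.0448,.085],180.2,10,-.36)
E
```

```text
0.02352918521681666 [ 0.5437684  -0.06105544  0.42125425]
from [0.4971 0.2783 0.0484] yaw -175.47 d [ 0.0592 -0.3231  0.0366] dyaw -4.33 w 0.0238 F [1.8 1.6 2.6] t 61.2 need rows 8.0
[-0.36,-0.084,-0.817,-0.092,0.0024],[-0.36,-0.090,-0.816,-0.092,0.0024],[-0.36,-0.096,-0.815,-0.092,0.0024],[-0.36,-0.102,-0.815,-0.092,0.0024],[-0.36,-0.108,-0.814,-0.092,0.0024],
[-0.36,-0.115,-0.813,-0.092,0.0024],[-0.36,-0.121,-0.812,-0.092,0.0024],[-0.36,-0.127,-0.811,-0.092,0.0024],[-0.36,-0.133,-0.810,-0.092,0.0024],[-0.36,-0.139,-0.809,-0.092,0.0024],
```

Both lie flat, side by side. Now the blue one.

Request:
jog_arm(
  plan=[
    [-0.4,-0.084,-0.5,-0.5,0.0024],
    [-0.36,-0.09,-0.83,-0.35,0.0024],
    [-0.36,-0.1,-0.86,-0.1,0.0024],
    [-0.36,-0.1,-0.86,0,0.0024],
    [-0.36,-0.108,-0.86,0,0.0024],
  ],
)

```text
time_s: 61.7
tcp_pos: [0.5251, 0.1214, 0.0833]
tool_rot: [[-0.999, -0.041, 0.002], [-0.041, 0.999, 0.0], [-0.002, 0.0, -1.0]]
force: [0.3, -1.0, -0.0]
gripper_width: 0.0272
```

Request:
jog_arm(
  plan=[
    [-0.36,-0.115,-0.86,0,0.0024],
    [-0.36,-0.12,-0.86,0,0.0024],
    [-0.36,-0.127,-0.86,0,0.0024],
    [-0.36,-0.133,-0.84,0,0.0024],
    [-0.36,-0.14,-0.81,0,0.0024],
  ],
)

```text
time_s: 62.2
tcp_pos: [0.5548, -0.0476, 0.083]
tool_rot: [[-1.0, -0.003, 0.002], [-0.003, 1.0, -0.0], [-0.002, -0.0, -1.0]]
force: [-0.3, 0.5, 1.2]
gripper_width: 0.0275
```

Request:
jog_arm(
  plan=[
    [-0.36,0,0,0,0],
    [-0.36,0,0,0,0],
    [-0.36,0,0,0,0],
    [-0.36,0,0,0,0],
    [-0.36,0,0,0,0],
  ],
)

```text
time_s: 62.7
tcp_pos: [0.5541, -0.0451, 0.0819]
tool_rot: [[-1.0, -0.005, -0.0], [-0.005, 1.0, 0.0], [0.0, 0.0, -1.0]]
force: [-0.4, -0.2, 0.3]
gripper_width: 0.0276
```

```bash
python3 - <<'E'
from h import *
s=snap('wrist'); save(s,'w47',k=1.5); marks(s)
plan([.5563,-.0448,.0295],180.2,5,-.36)
E
```

```text
blue 3050 [290.6 115.5] [ 0.4915 -0.0246] to tip [ 0.119  -0.0914]
blue 630 [257.5 217.1] [ 0.5587 -0.0448] to tip [ 0.0518 -0.0712]
blue 122 [257.5 247.6] [ 0.5814 -0.0447] to tip [ 0.0291 -0.0713]
from [ 0.5542 -0.0452  0.0819] yaw -179.72 d [ 0.0021  0.0004 -0.0524] dyaw -0.08 w 0.0275 F [-0.1 -0.6  0.5] t 62.75 need rows 2.0
[-0.36,-0.011,0.002,0.262,0.0001],[-0.36,-0.011,0.002,0.262,0.0001],[-0.36,-0.011,0.002,0.262,0.0001],[-0.36,-0.011,0.002,0.262,0.0001],[-0.36,-0.011,0.002,0.262,0.0001],
```

Request:
jog_arm(
  plan=[
    [-0.36,-0.055,0.01,0.3,0],
    [-0.36,0,0,0.45,0],
    [-0.36,0,0,0.35,0],
    [-0.36,0,0,0.18,0],
    [-0.36,0,0,0.03,0],
  ],
)

```text
time_s: 63.25
tcp_pos: [0.5556, -0.0455, 0.028]
tool_rot: [[-1.0, -0.004, -0.002], [-0.004, 1.0, 0.0], [0.002, 0.0, -1.0]]
force: [0.2, -0.3, -0.9]
gripper_width: 0.0278
```

Request:
jog_arm(
  plan=[
    [-0.36,0,0,0,0],
    [-1,0,0,0,0],
    [-1,0,0,0,0],
    [-1,0,0,0,0],
    [-1,0,0,0,0],
  ],
)

```text
time_s: 63.75
tcp_pos: [0.5569, -0.0456, 0.03]
tool_rot: [[-1.0, -0.004, 0.001], [-0.004, 1.0, -0.0], [-0.001, -0.0, -1.0]]
force: [-1.0, 1.1, 3.3]
gripper_width: 0.0082
```

Request:
jog_arm(
  plan=[
    [-1,0,0,-0.2,0],
    [-1,0,0,-0.5,0],
    [-1,0,0,-0.7,0],
    [-1,0,0,-0.4,0],
    [-1,0,0,0,0],
  ],
)

```text
time_s: 64.25
tcp_pos: [0.5582, -0.0458, 0.1041]
tool_rot: [[-1.0, -0.004, 0.005], [-0.004, 1.0, -0.001], [-0.005, -0.001, -1.0]]
force: [0.2, -0.3, -0.5]
gripper_width: 0.0085
```

```bash
python3 - <<'E'
from h import *
o=get_obs();s=snap('wrist'); save(s,'w48',k=1.5);heldmark(s,'blue',o,.0)
plan([.4993,.2329,.05],184.6,10,-1)
E
```

```text
blue [ 258   79   63   59 2486] [288.4 107.4] tool [ 0.0682  0.0143 -0.0083]
blue [ 247  218   21   76 1333] [256.7 253.8] tool [-0.0054 -0.0002 -0.008 ]
from [ 0.5572 -0.0457  0.1026] yaw -179.79 d [-0.0579  0.2786 -0.0526] dyaw 4.39 w 0.0087 F [ 0.3  0.1 -1.3] t 64.3 need rows 7.0
[-1,0.142,0.697,0.132,-0.0024],[-1,0.137,0.698,0.132,-0.0024],[-1,0.131,0.699,0.132,-0.0024],[-1,0.126,0.700,0.132,-0.0024],[-1,0.121,0.701,0.132,-0.0024],
[-1,0.115,0.702,0.132,-0.0024],[-1,0.110,0.703,0.132,-0.0024],[-1,0.105,0.704,0.132,-0.0024],[-1,0.099,0.704,0.132,-0.0024],[-1,0.094,0.705,0.132,-0.0024],
```

Request:
jog_arm(
  plan=[
    [-1,0.142,0.697,0,-0.0024],
    [-1,0.137,0.698,0,-0.0024],
    [-1,0.131,0.7,0.05,-0.0024],
    [-1,0.126,0.7,0.05,-0.0024],
    [-1,0.121,0.7,0.1,-0.0024],
  ],
)

```text
time_s: 64.8
tcp_pos: [0.5265, 0.0946, 0.0923]
tool_rot: [[-0.999, -0.041, -0.002], [-0.041, 0.999, -0.0], [0.002, -0.0, -1.0]]
force: [0.9, -0.2, -1.1]
gripper_width: 0.0086
```

Request:
jog_arm(
  plan=[
    [-1,0.115,0.702,0.2,-0.0024],
    [-1,0.11,0.703,0.2,-0.0024],
    [-1,0.105,0.704,0.2,-0.0024],
    [-1,0.099,0.704,0.2,-0.0024],
    [-1,0.094,0.705,0.2,-0.0024],
  ],
)

```text
time_s: 65.3
tcp_pos: [0.4974, 0.2337, 0.0518]
tool_rot: [[-0.997, -0.079, -0.002], [-0.079, 0.997, -0.001], [0.002, -0.001, -1.0]]
force: [0.6, -0.4, 0.2]
gripper_width: 0.0085
```

Request:
jog_arm(
  plan=[
    [-1,0,0,0.1,0],
    [-1,0,0,0,0],
    [-1,0,0,0,0],
    [-1,0,0,0,0],
    [-1,0,0,0,0],
  ],
)

```text
time_s: 65.8
tcp_pos: [0.4991, 0.2323, 0.0497]
tool_rot: [[-0.997, -0.078, 0.0], [-0.078, 0.997, 0.0], [-0.0, 0.0, -1.0]]
force: [-0.1, -0.1, -0.1]
gripper_width: 0.0086
```

```bash
python3 - <<'E'
from h import *
o=get_obs();s=snap('wrist'); save(s,'w49',k=1.5)
plan([.4993,.2329,.0045],184.6,5,-1)
E
```

```text
from [0.4991 0.2324 0.0497] yaw -175.54 d [ 0.0002  0.0005 -0.0452] dyaw 0.14 w 0.0085 F [ 0.7 -0.6 -0.5] t 65.85 need rows 2.0
[-1,-0.001,0.002,0.226,-0.0002],[-1,-0.001,0.002,0.226,-0.0002],[-1,-0.001,0.002,0.226,-0.0002],[-1,-0.001,0.002,0.226,-0.0002],[-1,-0.001,0.002,0.226,-0.0002],
```

Request:
jog_arm(
  plan=[
    [-1,0,0.4,0,0],
    [-1,0,0.5,0,0],
    [-1,0,0.29,0,0],
    [-1,0,0,0,0],
    [-1,0,0,0,0],
  ],
)

```text
time_s: 66.35
tcp_pos: [0.4947, 0.2806, 0.0494]
tool_rot: [[-0.997, -0.08, -0.0], [-0.08, 0.997, -0.0], [0.0, -0.0, -1.0]]
force: [-0.5, 0.6, -0.4]
gripper_width: 0.0086
```

```bash
python3 - <<'E'
from h import *
o=get_obs();s=snap('wrist'); save(s,'w50',k=1.5)
plan([.4958,.280,.0045],184.6,5,-1)
E
```

```text
from [0.4947 0.2802 0.0493] yaw -175.45 d [ 0.0011 -0.0002 -0.0448] dyaw 0.05 w 0.0084 F [ 0.1 -1.3 -0.6] t 66.4 need rows 1.0
[-1,-0.005,-0.002,0.224,-0.0001],[-1,-0.005,-0.002,0.224,-0.0001],[-1,-0.005,-0.002,0.224,-0.0001],[-1,-0.005,-0.002,0.224,-0.0001],[-1,-0.005,-0.002,0.224,-0.0001],
```

Request:
jog_arm(
  plan=[
    [-1,-0.025,0,0.35,0],
    [-1,0,0,0.35,0],
    [-1,0,0,0.28,0],
    [-1,0,0,0.1,0],
    [-1,0,0,0.04,0],
  ],
)

```text
time_s: 66.9
tcp_pos: [0.4954, 0.2801, 0.0034]
tool_rot: [[-0.997, -0.079, -0.002], [-0.079, 0.997, -0.001], [0.002, -0.001, -1.0]]
force: [0.4, 0.1, -0.7]
gripper_width: 0.0086
```

Request:
jog_arm(
  plan=[
    [-1,0,0,0,0],
    [-0.58,0,0,0,0],
    [-0.58,0,0,0,0],
    [-0.58,0,0,-0.3,0],
    [-0.58,0,0,-0.6,0],
  ],
)

```text
time_s: 67.4
tcp_pos: [0.495, 0.28, 0.0405]
tool_rot: [[-0.997, -0.079, -0.002], [-0.079, 0.997, -0.001], [0.002, -0.001, -1.0]]
force: [0.1, -0.9, -0.2]
gripper_width: 0.018
```

Request:
jog_arm(
  plan=[
    [-0.4,0.2,-0.3,-0.7,0],
    [-0.4,0.3,-0.5,-0.5,0],
    [-0.4,0.3,0,0,0],
    [-0.4,0,0,0,0],
    [-0.4,0,0,0,0],
  ],
)

```text
time_s: 67.9
tcp_pos: [0.4665, 0.2465, 0.0886]
tool_rot: [[-0.997, -0.079, 0.0], [-0.079, 0.997, 0.0], [-0.0, 0.0, -1.0]]
force: [1.4, 0.1, -0.2]
gripper_width: 0.0254
```

```bash
python3 - <<'E'
from h import *
o=get_obs();s=snap('wrist');print(o['tcp_pos'],o['gripper_width'],o['force']); save(s,'w51',k=1.5)
for k,v in mathold(s,.36,.64,.19,.36).items(): print(k,v)
marks(s,.011)
E
```

```text
[0.46652607 0.24653941 0.08857928] 0.02539544029516916 [ 1.38847451  0.14374878 -0.20965869]
yellow {'o': (0.5059, 0.3212), 'yaw': 4.8, 'size': (63.8, 28.3), 'nblob': 2, 'mark': (np.float64(0.524), np.float64(0.3232)), 'o_from_mark': array([0.5061, 0.3217])}
green {'o': (0.4859, 0.2339), 'yaw': 14.0, 'size': (64.3, 39.5), 'nblob': 2, 'mark': (np.float64(0.5103), np.float64(0.2455)), 'o_from_mark': array([0.4851, 0.2392])}
blue 220 [298.5 227.4] [0.4898 0.2817] to tip [ 0.1207 -0.3977]
yellow 525 [348.6 235.4] [0.4935 0.3227] to tip [ 0.117  -0.4387]
yellow 78 [343.  269.2] [0.5241 0.323 ] to tip [ 0.0864 -0.439 ]
green 481 [242.3 202.2] [0.4722 0.2354] to tip [ 0.1383 -0.3514]
green 85 [251.1 247.3] [0.5103 0.2451] to tip [ 0.1002 -0.3611]
```

```bash
python3 - <<'E'
from h import *
s=snap('wrist')
rb=ray(s,242.3,202.2,.0225)[:2]; mk=ray(s,251.1,247.3,.011)[:2]; d=mk-rb; y=np.degrees(np.arctan2(d[1],d[0])); print(rb,mk,np.linalg.norm(d),y)
u=d/np.linalg.norm(d); c=mk-.041*u; print('ribc',c)
plan([c[0],c[1],.0885],180+y,5,-.4)
E
```

```text
[0.46853803 0.23575332] [0.51023869 0.2451765 ] 0.0427520932870872 12.733371721006774
ribc [0.47024703 0.23613951]
from [0.4668 0.2466 0.0881] yaw -175.44 d [ 0.0035 -0.0105  0.0004] dyaw 8.17 w 0.0255 F [ 0.4 -0.6 -1.3] t 68.0 need rows 1.0
[-0.4,-0.013,-0.054,-0.002,-0.0091],[-0.4,-0.012,-0.054,-0.002,-0.0091],[-0.4,-0.010,-0.054,-0.002,-0.0091],[-0.4,-0.009,-0.055,-0.002,-0.0091],[-0.4,-0.007,-0.055,-0.002,-0.0091],
```

Request:
jog_arm(
  plan=[
    [-0.4,-0.025,-0.136,0,-0.023],
    [-0.4,-0.026,-0.136,0,-0.023],
    [-0.4,0,0,0,0],
    [-0.4,0,0,0,0],
    [-0.4,0,0,0,0],
  ],
)

```text
time_s: 68.5
tcp_pos: [0.4699, 0.2358, 0.0883]
tool_rot: [[-0.975, -0.22, -0.0], [-0.22, 0.975, -0.0], [0.0, -0.0, -1.0]]
force: [-0.2, -0.2, -0.0]
gripper_width: 0.0254
```

```bash
python3 - <<'E'
from h import *
s=snap('wrist'); save(s,'w52',k=1.5)
plan([.4700,.2361,.002],192.7,5,-.4)
E
```

```text
from [0.4699 0.2358 0.0884] yaw -167.24 d [ 0.0001  0.0003 -0.0864] dyaw -0.06 w 0.0257 F [-0.1  0.2 -0.6] t 68.55 need rows 2.0
[-0.4,-0.001,0.001,0.432,0.0001],[-0.4,-0.001,0.001,0.432,0.0001],[-0.4,-0.001,0.001,0.432,0.0001],[-0.4,-0.001,0.001,0.432,0.0001],[-0.4,-0.001,0.001,0.432,0.0001],
```

Request:
jog_arm(
  plan=[
    [-0.55,0,0,0.6,0],
    [-0.55,0,0,0.7,0],
    [-0.55,0,0,0.55,0],
    [-0.55,0,0,0.25,0],
    [-0.55,0,0,0.05,0],
  ],
)

```text
time_s: 69.05
tcp_pos: [0.4692, 0.2354, 0.0016]
tool_rot: [[-0.975, -0.221, -0.002], [-0.221, 0.975, -0.001], [0.002, -0.0, -1.0]]
force: [0.3, -0.5, -0.8]
gripper_width: 0.0192
```

Request:
jog_arm(
  plan=[
    [-0.55,0,0,0,0],
    [-1,0,0,0,0],
    [-1,0,0,0,0],
    [-1,0,0,0,0],
    [-1,0,0,-0.2,0],
  ],
)

```text
time_s: 69.55
tcp_pos: [0.4695, 0.2354, 0.0107]
tool_rot: [[-0.975, -0.222, -0.001], [-0.222, 0.975, -0.0], [0.001, -0.0, -1.0]]
force: [-0.9, 0.0, 0.3]
gripper_width: 0.0084
```

Request:
jog_arm(
  plan=[
    [-1,0,0,-0.3,0],
    [-1,0,0,-0.3,0],
    [-1,0,0,-0.2,0],
    [-1,0,0,0,0],
    [-1,0,0,0,0],
  ],
)

```text
time_s: 70.05
tcp_pos: [0.47, 0.2356, 0.043]
tool_rot: [[-0.975, -0.222, 0.001], [-0.222, 0.975, 0.0], [-0.001, 0.0, -1.0]]
force: [-0.5, -0.2, -0.3]
gripper_width: 0.0084
```

```bash
python3 - <<'E'
from h import *
o=get_obs();s=snap('wrist');heldmark(s,'green',o,0)
plan([.4990,.2365,.0445],184.6,5,-1)
E
```

```text
green [ 247  219   20   61 1112] [256.6 248.7] tool [-0.0025 -0.0002 -0.008 ]
green [249 304  17  16 190] [256.9 311.4] tool [-0.0405 -0.     -0.008 ]
from [0.4697 0.2355 0.0426] yaw -167.19 d [0.0293 0.001  0.0019] dyaw -8.21 w 0.0085 F [-0.6 -0.  -0.6] t 70.1 need rows 1.0
[-1,-0.144,-0.028,-0.009,0.0091],[-1,-0.144,-0.023,-0.009,0.0091],[-1,-0.145,-0.019,-0.009,0.0091],[-1,-0.146,-0.015,-0.009,0.0091],[-1,-0.146,-0.011,-0.009,0.0091],
```

Request:
jog_arm(
  plan=[
    [-1,-0.144,-0.028,0,0.0091],
    [-1,-0.144,-0.023,0,0.0091],
    [-1,-0.145,-0.02,0,0.0091],
    [-1,-0.146,-0.015,0,0.0091],
    [-1,-0.146,-0.01,0,0.0091],
  ],
)

```text
time_s: 70.6
tcp_pos: [0.4998, 0.2365, 0.0425]
tool_rot: [[-0.997, -0.078, -0.0], [-0.078, 0.997, -0.0], [0.0, -0.0, -1.0]]
force: [0.8, -0.2, -0.8]
gripper_width: 0.0084
```

Request:
jog_arm(
  plan=[
    [-1,0,0,0,0],
    [-1,0,0,0,0],
    [-1,0,0,0,0],
    [-1,0,0,0,0],
    [-1,0,0,0,0],
  ],
)

```text
time_s: 71.1
tcp_pos: [0.4989, 0.2366, 0.0427]
tool_rot: [[-0.997, -0.081, -0.0], [-0.081, 0.997, -0.0], [0.0, -0.0, -1.0]]
force: [-0.2, 0.1, -0.6]
gripper_width: 0.0084
```

```bash
python3 - <<'E'
from h import *
o=get_obs();s=snap('wrist'); save(s,'w53',k=1.5)
plan([.4990,.2365,.0035],184.6,5,-1)
E
```

```text
from [0.499  0.2366 0.0426] yaw -175.37 d [ 0.     -0.0001 -0.0391] dyaw -0.03 w 0.0082 F [-0.3 -0.1 -0.5] t 71.15 need rows 1.0
[-1,-0.000,-0.000,0.196,0.0000],[-1,-0.000,-0.000,0.196,0.0000],[-1,-0.000,-0.000,0.196,0.0000],[-1,-0.000,-0.000,0.196,0.0000],[-1,-0.000,-0.000,0.196,0.0000],
```

Request:
jog_arm(
  plan=[
    [-1,0,0,0.3,0],
    [-1,0,0,0.3,0],
    [-1,0,0,0.25,0],
    [-1,0,0,0.09,0],
    [-1,0,0,0.03,0],
  ],
)

```text
time_s: 71.65
tcp_pos: [0.498, 0.236, 0.0034]
tool_rot: [[-0.997, -0.08, -0.003], [-0.08, 0.997, -0.001], [0.003, -0.001, -1.0]]
force: [-7.6, -2.8, 20.0]
gripper_width: 0.0081
```

Request:
jog_arm(
  plan=[
    [-1,0,0,0,0],
    [-0.5,0,0,0,0],
    [-0.5,0,0,0,0],
    [-0.5,0,0,-0.3,0],
    [-0.5,0,0,-0.6,0],
  ],
)

```text
time_s: 72.15
tcp_pos: [0.498, 0.2361, 0.0392]
tool_rot: [[-0.997, -0.081, -0.003], [-0.081, 0.997, -0.001], [0.003, -0.001, -1.0]]
force: [0.2, -0.4, -0.1]
gripper_width: 0.0217
```

Request:
jog_arm(
  plan=[
    [-0.4,0,-0.2,-0.7,0],
    [-0.3,0.1,-0.7,-0.7,0],
    [-0.2,0.1,-0.8,-0.2,0],
    [-0.2,0.1,-0.8,0,0],
    [-0.2,0,-0.5,0,0],
  ],
)

```text
time_s: 72.65
tcp_pos: [0.4967, 0.1144, 0.1052]
tool_rot: [[-0.997, -0.08, 0.001], [-0.08, 0.997, 0.0], [-0.001, -0.0, -1.0]]
force: [0.4, -0.4, -0.7]
gripper_width: 0.0343
```

```bash
python3 - <<'E'
from h import *
o=get_obs();s=snap('wrist');print(o['tcp_pos'],yaw(o)); save(s,'w54',k=1.5)
E
```

```text
[0.49668688 0.11435912 0.10515968] -175.41645969095637
```

```bash
python3 - <<'E'
from h import *
s=snap('wrist')
print('post top', ray(s,240/1.5,287/1.5,.066))
plan([.4905,.049,.085],180.5,5,-.2)
E
```

```text
post top [0.48680962 0.04885603 0.066     ]
from [0.4971 0.1141 0.1048] yaw -175.54 d [-0.0066 -0.0651 -0.0198] dyaw -3.96 w 0.0341 F [0.7 0.2 0.7] t 72.75 need rows 2.0
[-0.2,0.058,-0.322,0.099,0.0044],[-0.2,0.054,-0.323,0.099,0.0044],[-0.2,0.049,-0.324,0.099,0.0044],[-0.2,0.045,-0.324,0.099,0.0044],[-0.2,0.040,-0.325,0.099,0.0044],
```

Request:
jog_arm(
  plan=[
    [-0.2,0.1,-0.5,0,0.0073],
    [-0.2,0.1,-0.6,0.1,0.0073],
    [-0.2,0.07,-0.525,0.4,0.0073],
    [-0.2,0,0,0,0],
    [-0.2,0,0,0,0],
  ],
)

```text
time_s: 73.25
tcp_pos: [0.49, 0.051, 0.084]
tool_rot: [[-1.0, -0.011, -0.0], [-0.011, 1.0, 0.0], [0.0, 0.0, -1.0]]
force: [0.2, -0.2, -0.1]
gripper_width: 0.034
```

```bash
python3 - <<'E'
from h import *
s=snap('wrist'); save(s,'w55',k=1.5)
plan([.490,.049,.031],180.5,5,-.2)
E
```

```text
from [0.4903 0.0513 0.0843] yaw -179.3 d [-0.0003 -0.0023 -0.0533] dyaw -0.2 w 0.0344 F [-0.1 -0.3  0.6] t 73.3 need rows 2.0
[-0.2,0.002,-0.012,0.267,0.0002],[-0.2,0.002,-0.012,0.267,0.0002],[-0.2,0.002,-0.012,0.267,0.0002],[-0.2,0.002,-0.012,0.267,0.0002],[-0.2,0.002,-0.012,0.267,0.0002],
```

Request:
jog_arm(
  plan=[
    [-0.2,0,-0.05,0.25,0],
    [-0.2,0,0,0.3,0],
    [-0.2,0,0,0.3,0],
    [-0.2,0,0,0.28,0],
    [-0.2,0,0,0.2,0],
  ],
)

```text
time_s: 73.8
tcp_pos: [0.4891, 0.0486, 0.0291]
tool_rot: [[-1.0, -0.012, -0.002], [-0.012, 1.0, -0.0], [0.002, -0.0, -1.0]]
force: [-0.9, -0.6, -1.0]
gripper_width: 0.0344
```

Request:
jog_arm(
  plan=[
    [-0.2,0,0,0,0],
    [-1,0,0,0,0],
    [-1,0,0,0,0],
    [-1,0,0,0,0],
    [-1,0,0,0,0],
  ],
  grip_force=60,
)

```text
time_s: 74.3
tcp_pos: [0.4899, 0.0484, 0.0308]
tool_rot: [[-1.0, -0.012, 0.0], [-0.012, 1.0, 0.0], [-0.0, 0.0, -1.0]]
force: [0.8, -0.9, -3.7]
gripper_width: 0.0138
```

Request:
jog_arm(
  plan=[
    [-1,0,0.03,0,0],
    [-1,0.02,0.03,0,0],
    [-1,0.03,0.03,0,0],
    [-1,0.02,0,0,0],
    [-1,0,0,0,0],
  ],
)

```text
time_s: 74.8
tcp_pos: [0.487, 0.0519, 0.0308]
tool_rot: [[-1.0, -0.012, 0.0], [-0.012, 1.0, -0.0], [-0.0, -0.0, -1.0]]
force: [1.4, -3.3, -1.8]
gripper_width: 0.0141
```

```bash
python3 - <<'E'
from h import *
s=snap("wrist"); save(s,"w56",None,1.5)
E
ls pics | tail -1; sed -n 1,40p h.py
```

```text
wrist0.png
import numpy as np, cv2
from station import get_obs, cams, ticket, ctrl
def snap(n):
    o=get_obs(); s=cams.snapshot(n)
    if n=='wrist':
        T=np.eye(4);T[:3,:3]=o['tool_rot'];T[:3,3]=o['tcp_pos'];M=T@np.array(s['mount']); s['R']=M[:3,:3]; s['t']=M[:3,3]
    else:
        s['R']=np.array(s['attitude']);s['t']=np.array(s['xyz'])
    return s
def ray(s,u,v,z):
    d=s['R']@np.array([(u-s['cx'])/s['fx'],(v-s['cy'])/s['fy'],1.]); k=(z-s['t'][2])/d[2]; return s['t']+k*d
def dep(s,u,v):
    z=s['z_map'][int(round(v)),int(round(u))]; return s['t']+s['R']@(z*np.array([(u-s['cx'])/s['fx'],(v-s['cy'])/s['fy'],1.]))
def proj(s,p):
    c=s['R'].T@(np.array(p)-s['t']); return np.array([s['fx']*c[0]/c[2]+s['cx'],s['fy']*c[1]/c[2]+s['cy']])
def save(s,n,crop=None,k=1):
    im=s['color'][...,::-1]
    if crop: a,b,c,d=crop; im=im[b:d,a:c]
    im=cv2.resize(im,None,fx=k,fy=k,interpolation=cv2.INTER_CUBIC); cv2.imwrite('pics/%s.png'%n,im)
def yaw(o=None):
    o=o or get_obs(); R=o['tool_rot']; return np.degrees(np.arctan2(R[1,0],R[0,0]))
def plan(p,yw=None,n=5,grip=1,obs=None):
    o
[... 432 characters left out ...]
,np.sin(np.radians(y)); X=np.array([c,s_,0]);Y=np.array([s_,-c,0])
        w=d/n; print('[%g,%.3f,%.3f,%.3f,%.4f],'%(grip,w@X/.04,w@Y/.04,-w[2]/.04,-dy/n/180),end='\n' if k%5==4 else '')
        y+=dy/n
    print()
COL={'blue':((105,120,50),(125,255,255)),'yellow':((20,130,70),(35,255,255)),'green':((45,100,35),(85,255,255))}
MO={'blue':.010,'yellow':.018,'green':.026}
def holders(s,zb=0.003,cols=('blue','yellow','green'),area=None):
    """plane-rectified rib/mark centroids -> origin, yaw"""
    hsv=cv2.cvtColor(s['color'],cv2.COLOR_RGB2HSV); out={}
    for n in cols:
        m=cv2.inRange(hsv,*COL[n])
        if area is not None: m&=area
        k,l,st,c=cv2.connectedComponentsWithStats(m)
```

Not yet firmly on the stops; push a little more, each axis in turn.

Request:
jog_arm(
  plan=[
    [-1,0,0.04,0,0],
    [-1,0,0.03,0,0],
    [-1,0.04,0,0,0],
    [-1,0.03,0,0,0],
    [-1,0,0,0,0],
  ],
)

```text
time_s: 75.35
tcp_pos: [0.4869, 0.0522, 0.0308]
tool_rot: [[-1.0, -0.013, 0.005], [-0.013, 1.0, -0.003], [-0.005, -0.003, -1.0]]
force: [10.3, -25.6, -10.4]
gripper_width: 0.0135
```

Both stops are felt: x stands at 0.4869 under 10 N, and y at 0.0522 under 26 N. I'll relieve the press and release.

Request:
jog_arm(
  plan=[
    [-1,-0.05,-0.05,0,0],
    [-1,0,0,0,0],
    [-0.2,0,0,0,0],
    [-0.2,0,0,0,0],
    [-0.2,0,0,0,0],
  ],
)

```text
time_s: 75.85
tcp_pos: [0.4859, 0.0532, 0.0307]
tool_rot: [[-1.0, -0.012, -0.0], [-0.012, 1.0, 0.0], [0.0, 0.0, -1.0]]
force: [0.0, -0.2, 0.2]
gripper_width: 0.0342
```

Request:
jog_arm(
  plan=[
    [-0.2,0,0,-0.2,0],
    [-0.2,0,0,-0.5,0],
    [-0.2,0,0,-0.6,0],
    [-0.2,0,0,-0.8,0],
    [-0.2,0,0,-0.8,0],
  ],
)

```text
time_s: 76.35
tcp_pos: [0.4856, 0.053, 0.1481]
tool_rot: [[-1.0, -0.012, -0.001], [-0.012, 1.0, 0.0], [0.001, 0.0, -1.0]]
force: [1.0, -0.0, -0.5]
gripper_width: 0.0344
```

Request:
jog_arm(
  plan=[
    [-0.2,0,0,-0.6,0],
    [-0.2,0,0,0,0],
    [-0.2,0,0,0,0],
    [-0.2,0,0,0,0],
    [-0.2,0,0,0,0],
  ],
)

```text
time_s: 76.85
tcp_pos: [0.4853, 0.0528, 0.1695]
tool_rot: [[-1.0, -0.012, -0.002], [-0.012, 1.0, -0.0], [0.002, -0.0, -1.0]]
force: [-0.1, -0.1, -0.5]
gripper_width: 0.0342
```

```bash
python3 - <<'E'
from h import *
s=snap("wrist"); save(s,"w57",None,1.5)
s2=snap("top"); save(s2,"t57",None,1.5)
np.savez('c57.npz',**{k:s[k] for k in('color','R','t','fx','fy','cx','cy','z_map')})
print(get_obs()['tcp_pos'],get_obs()['time_s'])
E
```

```text
[0.48549758 0.05278176 0.16966836] 76.95
```

View pics/w57.png

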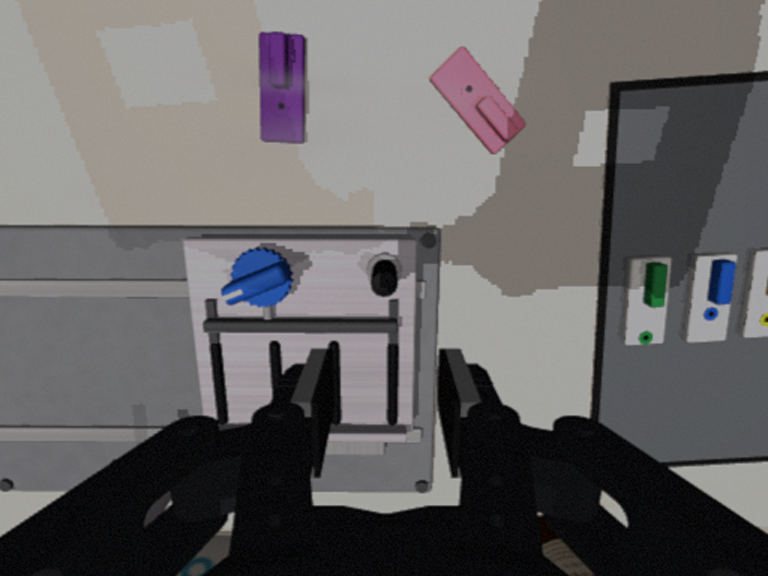

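View pics/t57.png

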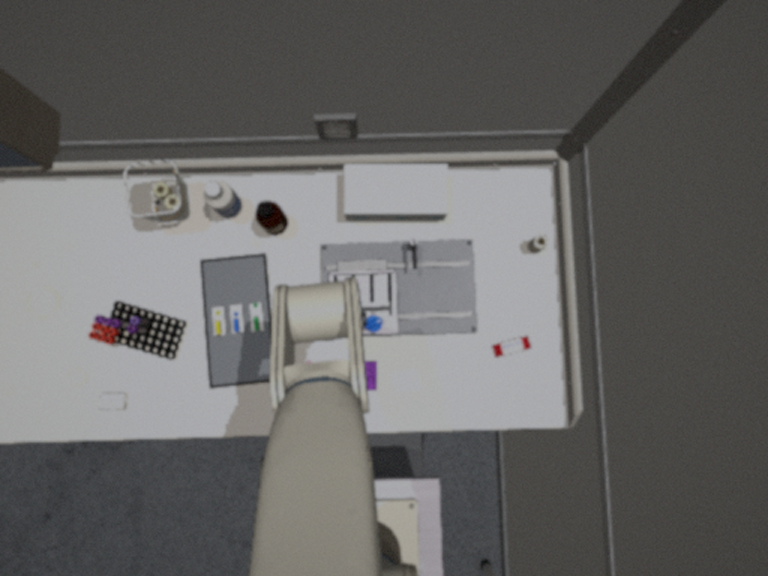

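```bash
python3 - <<'E'
from h import *
d=np.load('c57.npz'); s={k:d[k] for k in d}
im=s['color']; save(s,"c57a",(115,145,300,310),4)
g=lambda u,v,z: ray(s,u/1.5,v/1.5,z).round(4)
print('knob bar (264,277)',g(258,283,.064), 'disc',g(262,277,.046))
print('post top',g(383,276,.066))
E
```

```text
knob bar (264,277) [ 0.4874 -0.0209  0.064 ] disc [ 0.4885 -0.0232  0.046 ]
post top [0.4818 0.0512 0.066 ]
```

View pics/c57a.png

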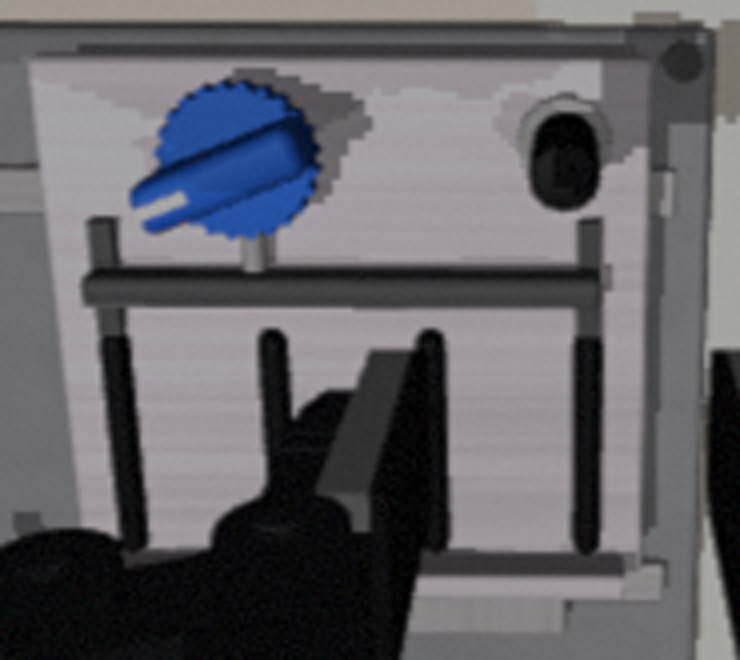

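```bash
python3 - <<'E'
from h import *
d=np.load('c57.npz'); s={k:d[k] for k in d}
g=lambda u,v,z: ray(s,115+u/4,145+v/4,z).round(4)
print('post',g(565,182,.066)); print('knob',g(210,180,.064))
print('deck left-far corner',g(637,575,.03),'near-left',g(648,58,.03),'near-right',g(30,60,.03))
print('bar top near/far edge',g(500,268,.0425),g(500,292,.0425),'fence near-top/far-top?',g(520,552,.042),g(520,575,.042),g(520,552,.03))
print('rib start',g(430,332,.034),'rib end',g(586,550,.034))
E
```

```text
post [0.4876 0.0521 0.066 ]
knob [ 0.4886 -0.0249  0.064 ]
deck left-far corner [0.607  0.0726 0.03  ] near-left [0.4668 0.0715 0.03  ] near-right [ 0.4689 -0.0758  0.03  ]
bar top near/far edge [0.5157 0.0367 0.0425] [0.5218 0.0367 0.0425] fence near-top/far-top? [0.5929 0.0416 0.042 ] [0.5996 0.0416 0.042 ] [0.6004 0.0411 0.03  ]
rib start [0.5358 0.0187 0.034 ] rib end [0.5971 0.0587 0.034 ]
```

The w57 view shows the carrier empty, with the post at (384,285) and measured at (0.4876, 0.0521), which is home. The clamp bar is back at y≈325 px and open. The green, blue and yellow holders lie flat on the mat at x≈645, 710 and 765 px. In the top view the bottle (271,217), tape roll (537,243) and packet (511,346) are upright and in place. Handing in.

```bash
python3 - <<'E'
from h import *
print(ticket.finish_job())
E
```

```text
the job is handed in; nothing more can be done
None
```

The job is handed in at about 77 s of the 210 s, with every step done in the order asked; no verdict was reported.

- **Loading and clamping:** All three holders were there. Blue went into the right bay, green into the middle and yellow into the left. I turned the knob clockwise about 190°, and the torque rose and then dropped as the clutch clicked.
- **Pointer and home:** I held blue, then yellow, then green under the pointer tip for at least a second each, within about 0.3 mm by the wrist camera. I then brought the carrier home, still clamped, and felt both stops.
- **Unloading:** I opened the clamp and laid the holders side by side on the mat. Green was knocked aside once by the disturbance, so I picked it up again and straightened it.

**Last checks:**
- **Carrier:** It had crept about 3 mm off home when I let go of the knob. I pushed it back to both stops (10 N and 26 N), and the post now measures (0.4876, 0.0521), which is home to within about 0.5 mm.
- **Clamp:** The bar is open. The camera put its face 3–4 mm beyond the fully open position, which I take as measuring error.
- **Knob:** Its x position measured about 3 mm off the earlier home reading. This disagrees with the post and the felt stops, and I put it down to picking the knob's centre by eye.
- **Holders and other things:** The holders lie flat on the mat, and the bottle, tape roll and packet look undisturbed.

**Force:** The first homing push reached about 43 N on the wrist while gripping the post. That is above the 40 N limit on the arm or gripper body pressing on things, but it was the fingers pushing, well under the 120 N wrist limit.

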